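# Load the fifth vial into the sampler and set its count dial

## Task

Load the loose white-capped vial standing outside the bench sampler into its feed lane: with the vial, push the sprung follower back and set the vial down upright on the lane floor behind the four vials already there, so that the follower closes on it. Also set the black count dial on the sampler's sloping panel to five, the number of vials now loaded: five clicks clockwise from its stop, wherever it stands at first. Tip no vial over, leave the four loaded vials in the lane and the other things on the bench where they are.

Things in the scene. Friction and masses are not known exactly. Their poses are not given: they have to be found in the camera images.
- sampler: sampler fixed to the bench: 316x122 mm base plate (top z=8 mm), white console (y -165..-50, x -34..+70, z up to 102 mm) with panel sloping to the robot, and a straight steel lane of vials in single file from the console to y=+146. Origin on the bench under the lane's centre line; x across, away from robot, y along the lane away from console, z up. A needle bracket (z 76..110 mm) overhangs only the first vial
- fifth_place (a point): fixed point on the lane floor (z=14 mm in the sampler frame) where the underside centre of the fifth vial ends up once the follower has closed on it. The lane is 31 mm wide inside, its low walls with flared lips reach z=31 mm; first vial rests on the console wall at y=-50 mm; lane ends in a plate 44 mm wide, 52 mm high at y=+146
- follower (a joint): sprung follower in the lane, m: 0 when touching the four loaded vials, grows as pushed along +y of the sampler, stop at 0.050; 0.0267 with one more vial in. Spring presses it at the vials, 1.0 N at 0, 1.6 N at 0.050; no latch. Aluminium face plate 28 wide, 4 thick, top at z=98 mm, 25 mm above the loaded vials' tops (z=73), so a vial held just over the others can push it back; 34 mm shoe behind it
- follower_face (a point): point on the follower's flat face on the side of the vials and console, mid-width, 70 mm above the lane floor; moves with the follower. The face looks along the sampler's -y
- dial (a joint): count dial on the sloping panel, rad: 0 at its stop, grows clockwise as one faces the panel; 10 positions one click (0.5236 rad) apart up to 4.712; five is 2.618. A spring ball (0.1 N m) draws it into the nearest position when let go. A white pointer line on its top shows the setting on a ring of 10 white ticks; the longest tick (lower left) is zero, the rest follow clockwise
- dial_grip (a point): point on the dial's axis at grip height, 24 mm above the panel. The dial is a black fluted round knob, 40 mm diameter, top 30 mm above the panel. z is the axis out of the panel, 26 degrees from vertical, leaning toward the robot: (-0.438, 0, 0.899) in the sampler frame; the frame turns with the dial
- dial_pointer (a point): outer end of the white pointer line on the dial's top, 19 mm from the axis
- vial_new: the loose vial to load, standing alone on the worktop outside the sampler, to its left (teaching rigs stand behind: glassware from x = 0.57 m, knobs from 0.61 m on): white-capped glass sample vial, body 27 mm diameter to 50 mm height, cap 22 mm diameter from there to the top at 59 mm, about 22 g; origin at the centre of its underside, z up its axis
- lane_vial_1: vial number 1 in the lane counted from the console (stands on the lane floor): white-capped glass sample vial, body 27 mm diameter to 50 mm height, cap 22 mm diameter from there to the top at 59 mm, about 22 g; origin at the centre of its underside, z up its axis
- lane_vial_2: vial number 2 in the lane counted from the console (stands on the lane floor): white-capped glass sample vial, body 27 mm diameter to 50 mm height, cap 22 mm diameter from there to the top at 59 mm, about 22 g; origin at the centre of its underside, z up its axis
- lane_vial_3: vial number 3 in the lane counted from the console (stands on the lane floor): white-capped glass sample vial, body 27 mm diameter to 50 mm height, cap 22 mm diameter from there to the top at 59 mm, about 22 g; origin at the centre of its underside, z up its axis
- lane_vial_4: vial number 4 in the lane counted from the console (stands on the lane floor): white-capped glass sample vial, body 27 mm diameter to 50 mm height, cap 22 mm diameter from there to the top at 59 mm, about 22 g; origin at the centre of its underside, z up its axis
- crucible: white porcelain crucible, 40 mm diameter, 30 mm high, loose; a bystander, not part of the job; origin at the centre of its underside
- stopper: reddish-brown rubber stopper, 32 mm diameter, 28 mm high, loose; a bystander, not part of the job; origin at the centre of its underside
- flask: stoppered conical flask, 66 mm diameter, 111 mm high, loose; a bystander, not part of the job; origin at the centre of its underside
- beaker: empty glass beaker, 77 mm wide, 92 mm high, loose; a bystander, not part of the job; origin at the centre of its underside
- petri_dish: covered petri dish, 63 mm diameter, 15 mm high, loose; a bystander, not part of the job; origin at the centre of its underside
- weight_big: larger knobbed calibration weight, 28 mm diameter, 35 mm high, loose; a bystander, not part of the job; origin at the centre of its underside
- weight_small: smaller knobbed calibration weight, 18 mm diameter, 27 mm high, loose; a bystander, not part of the job; origin at the centre of its underside
- spanner: open-ended spanner, 177 mm long, 6 mm thick, lying flat; a bystander, not part of the job; origin at the centre of its underside

How it is judged:
By the outcome, as a careful person would: the job done as asked, in the order asked, and still so for the second after the job is handed in, with the robot touching nothing.
It also fails if it takes over 58 s, if anything falls off the work surface, if the arm or the gripper's body presses on something with over 40 N, if the wrist force passes 120 N, or if a joint passes its speed limit or range.

## Robot

A 6-joint arm with a two-finger parallel gripper is mounted at the origin on a cart in front of the work surface, level with it; the furniture and walls round the work are solid. World frame = base frame: x ahead of the robot, y to its left, z up, the work surface at z = 0. Lengths are in m, angles in rad, forces in N, time in s.
With the tool pointing down it reaches from about 0.425 to 0.95 m from the base axis. Payload 14.7 kg.
Tool frame: the origin (TCP) lies on the centre line of the jaws, within the pads' length; the fingertips stand 14 mm ahead of it and the grasp point (between the pads) lies 5 mm behind it; x points along the fingers, z is the direction in which the jaws open and shut, and the axes are right-handed (so a half turn about x gives the same grasp; the last joint's range is limited). The gripper opens to 85 mm and grips with 20 to 120 N. Pads are 22 mm wide; open, the fingers measure 114 mm over their backs; the gripper's body (76 mm by 85 mm) begins 54 mm behind the grasp point. The pads swing forward as they close: fully open they stand 13 mm farther back than shut.
Start: joints at [-0.047, 0.48, 1.596, -0, 1.065, -0.047], TCP at [0.65, 0, 0.245] pointing down, gripper open.
Joint ranges: [-2.75, 2.75], [-0.82, 2.05], [0.23, 2.67], [-1.56, 4.7], [0.09, 2.69], [-2.92, 2.92]. Speed limits (rad/s): [1.89, 1.89, 2.39, 3.01, 3.01, 3.01].

## Interface

Orientations are given as a unit quaternion [x, y, z, w].
In Python, from bench import arm, cams, order gives the robot as it stands.
- The arm moves only by the tool arm_command, never from a script. Its argument "deltas" is a list of rows, each a list of 3 entries, a list of its own where there are three numbers: the shift along the tool's x, y, z in cm, then the turn, a rotation vector about the tool's x, y, z in degrees, then the finger opening in cm, from 0 to 8.54. A call has 1 to 10 rows; each row is the pose to reach, as a shift and turn from the pose measured when the call began, along the tool's axes at that moment; what a row does not reach only later rows make up. A row lasts 1/10 s, in which the tool goes at most 50 mm and 8.59 degrees, less where a joint would pass 70% of its speed; a pose out of reach is approached as far as the arm can. A call with a gripper value outside its range is refused whole. The fingers move at their own pace and stop on an object; "force" is the grip in N (left out, the last holds). Time passes only in rows, so rows that repeat a pose let the fingers close. It gives the time, the measured TCP pose, the force and the opening at its end, in the units of the state.
- arm.sense(): the state, without advancing time (a new reading comes with each control period).
- cams.grab_frame(name): name is "scene" or "side" or "wrist"; returns a dict with "image" (384x512x3 uint8, blue, green, red), "camera_matrix" (3x3 intrinsics, pixels), "rvec" (rotation vector, rad) and "tvec" (3), from world to camera coordinates, as OpenCV has them. Camera axes: x right, y down, z forward; pixel columns grow to the right and rows downward; lengths in m; the calibration is good to about 2 mm. The wrist camera is an equidistant fisheye: a pixel r from the principal point sees the ray r / f radians off the axis. A picture is of the moment at which its call begins. There is no depth.
- order.close_job(): hands the job in, once; it reports no verdict.
The state is a dict: "time": time; "joints": joint angles; "dq": joint speeds; "joint_efforts": joint torques, N m; "ee_pos": TCP position; "eef_rot": TCP orientation; "wrist_force": force on the tool from outside, world axes, zero at the start; "torque": the same for the moment, N m; "grip_width": opening from 0.0 (shut) to 1.0 (fully open).
Only numpy, scipy, OpenCV 4.12 (cv2) and the standard library are available. Lean on these libraries where they do the work, as an engineer would, in place of code of your own. Each camera call takes 0.05 s, during which the arm holds its last target.

## Working session

There is one attempt and no reset: what is moved stays moved. The work goes in short steps, Python scripts to look and compute and a tool call to move; the robot and the scene stay as the last step left them, time stands still between calls to the robot, and variables do not carry over. Pictures are saved under pics/ and viewed, and the job is handed in when it is done.

Besides the shell and the picture viewer there is one more tool, called after ">>>" by a JSON object that holds its "method" and its "body", one argument or row to a line. arm_command: Moves the arm, as the interface text tells. Its arguments: {"type":"object","properties":{"deltas":{"type":"array","items":{"type":"array"}},"force":{"type":"number"}},"required":["deltas"]}

```bash
mkdir -p pics; ls
python3 - <<'E'
from bench import arm,cams
import cv2
s=arm.sense()
for k,v in s.items(): print(k,v)
for n in ["scene","side","wrist"]:
    f=cams.grab_frame(n); cv2.imwrite(f"pics/{n}0.png",f["image"]); print(n,f["camera_matrix"],f["rvec"],f["tvec"])
E
```

```text
pics
time 0.0
joints [-4.65801343e-02  4.80870054e-01  1.59684972e+00  3.89121300e-05
  1.06508401e+00 -4.65848810e-02]
dq [-3.57164119e-04 -6.45366929e-05  2.02813052e-03 -4.66253899e-04
  6.18807672e-04 -1.96482988e-03]
joint_efforts [ 2.41355090e-03 -9.50650907e+01 -4.30184269e+01 -5.27583288e-04
  1.24796593e-02  1.26860105e-04]
ee_pos [6.49621115e-01 6.37482140e-05 2.44656576e-01]
eef_rot [3.69513759e-05 7.07533825e-01 2.69641266e-05 7.06679477e-01]
wrist_force [-0.25666533  0.29448859 -0.25840061]
torque [ 0.00729838 -0.02977764  0.04255173]
grip_width 0.9977281270162451
scene [[420.22947326   0.         259.1093049 ]
 [  0.         420.22947326 192.62179227]
 [  0.           0.           1.        ]] [ 1.59015302 -1.96931991  0.80713529] [0.1190629  0.46249242 1.37806009]
side [[442.07290818   0.         255.16639406]
 [  0.         442.07290818 193.00558985]
 [  0.           0.           1.        ]] [ 2.24666411 -0.39374883  0.20486533] [-0.53721734  0.18607999  1.49422311]
wrist [[297.31863964   0.         259.6690237 ]
 [  0.         297.31863964 191.30720752]
 [  0.           0.           1.        ]] [-2.81587545e+00 -4.92603307e-04 -3.16465081e-04] [-0.65038292 -0.04047995  0.37875476]
```

View pics/scene0.png

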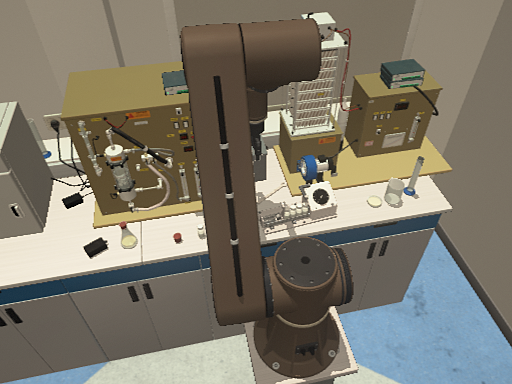

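View pics/side0.png

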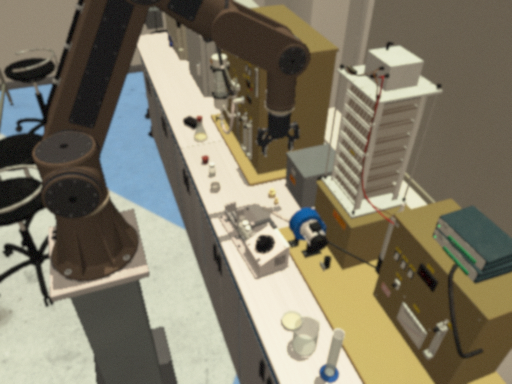

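View pics/wrist0.png

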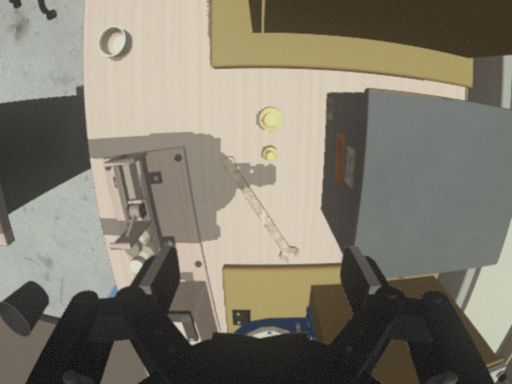

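```bash
cat > h.py <<'E'
import numpy as np, cv2
from bench import arm,cams
def grab(n,save=None):
    f=cams.grab_frame(n); f["name"]=n
    if save: cv2.imwrite(f"pics/{save}.png",f["image"]); np.savez(f"pics/{save}.npz",K=f["camera_matrix"],rvec=f["rvec"],tvec=f["tvec"],name=n,image=f["image"])
    return f
def load(s):
    d=np.load(f"pics/{s}.npz"); return dict(camera_matrix=d["K"],rvec=d["rvec"],tvec=d["tvec"],name=str(d["name"]),image=d["image"])
def proj(f,P):
    P=np.atleast_2d(np.asarray(P,float)); K=f["camera_matrix"]
    if f["name"]=="wrist":
        return cv2.fisheye.projectPoints(P[:,None,:],np.array(f["rvec"],float).reshape(3,1),np.array(f["tvec"],float).reshape(3,1),K,np.zeros(4))[0][:,0]
    return cv2.projectPoints(P,f["rvec"],f["tvec"],K,None)[0][:,0]
def ray(f,uv):
    K=f["camera_matrix"]; R=cv2.Rodrigues(np.array(f["rvec"],float))[0]; t=np.array(f["tvec"],float).reshape(3)
    x=(uv[0]-K[0,2])/K[0,0]; y=(uv[1]-K[1,2])/K[1,1]
    if f["name"]=="wrist":
        th=np.hypot(x,y); d=np.array([x/th*np.sin(th),y/th*np.sin(th),np.cos(th)]) if th>1e-9 else np.array([0,0,1.])
    else: d=np.array([x,y,1.])
    return -R.T@t, R.T@d
def onz(f,uv,z):
    c,d=ray(f,uv); return c+d*(z-c[2])/d[2]
def tri(obs):
    A=np.zeros((3,3));b=np.zeros(3)
    for f,uv in obs:
        c,d=ray(f,uv); d=d/np.linalg.norm(d); M=np.eye(3)-np.outer(d,d); A+=M;b+=M@c
    return np.linalg.solve(A,b)
def crop(f,x0,y0,x1,y1,s,name):
    im=cv2.resize(f["image"][y0:y1,x0:x1],None,fx=s,fy=s,interpolation=cv2.INTER_CUBIC); cv2.imwrite(f"pics/{name}.png",im)
def samp(x,y,th,P):
    P=np.atleast_2d(P); c,s=np.cos(th),np.sin(th)
    return np.c_[x+c*P[:,0]-s*P[:,1], y+s*P[:,0]+c*P[:,1], P[:,2]]
E
python3 - <<'E'
from h import *
a=grab("scene","scene1"); b=grab("side","side1"); c=grab("wrist","wrist1")
crop(a,160,160,360,260,4,"c_scene"); crop(b,180,130,320,290,4,"c_side"); crop(c,80,130,240,350,3,"c_wrist")
for n,f in zip("abc",(a,b,c)): print(n,ray(f,(256,192)))
E
```

```text
a (array([-0.6021856 ,  0.24713156,  1.30515261]), array([ 0.69077915, -0.13846529, -0.70972422]))
b (array([ 0.13248551, -1.13761932,  1.11543751]), array([ 0.27717692,  0.7132252 , -0.64381014]))
c (array([0.65040007, 0.08308551, 0.37216124]), array([-0.01157219, -0.32219795, -0.94660159]))
```

View pics/c_scene.png

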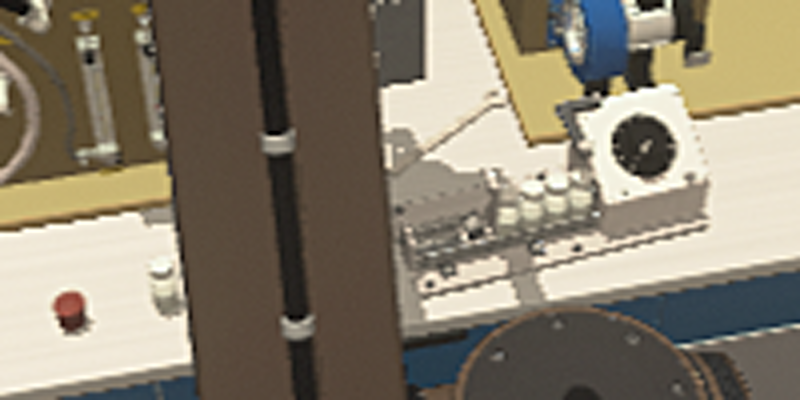

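View pics/c_side.png

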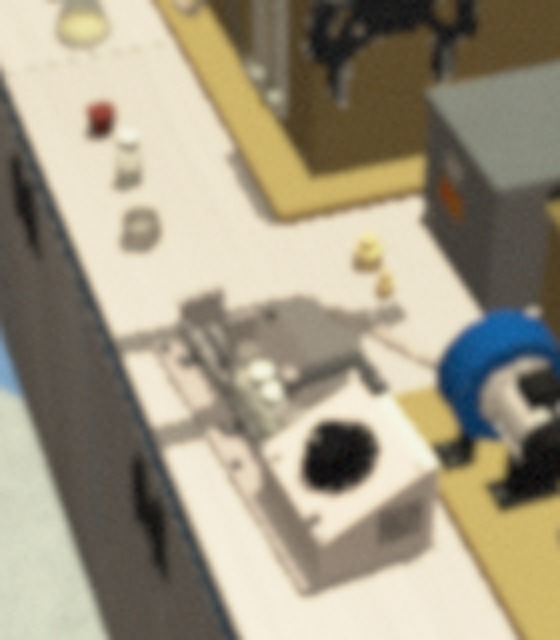

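View pics/c_wrist.png

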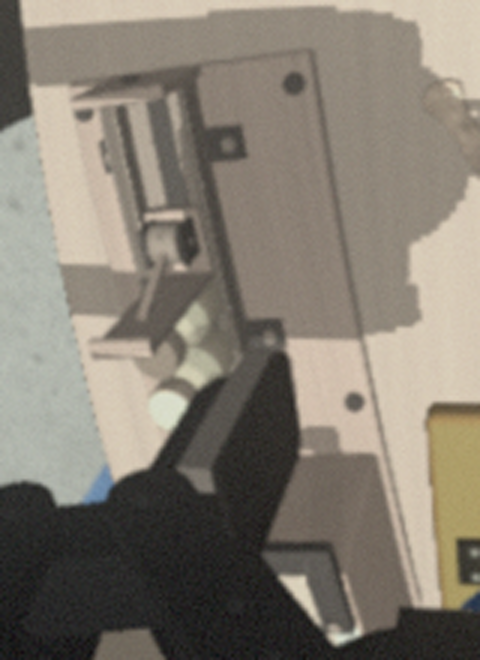

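Run:
```python
from h import *
a=load("scene1");b=load("side1");c=load("wrist1")
S=lambda x,y:(160+x/4,160+y/4); D=lambda x,y:(180+x/4,130+y/4); W=lambda x,y:(80+x/3,130+y/3)
np.set_printoptions(precision=4,suppress=True)
print("vial top",tri([(a,S(162,263)),(b,D(127,135))]), onz(a,S(162,263),.059),onz(b,D(127,135),.059))
print("vial base", onz(a,S(166,308),0),onz(b,D(127,186),0))
print("dial top", tri([(a,S(644,146)),(b,D(341,456))]))
for p in [(162,408),(197,365)]: print("capW",onz(c,W(*p),.073))
for p in [(530,187),(556,182),(580,182),(506,205)]: print("capS",onz(a,S(*p),.073))
for p in [(265,372),(248,385)]: print("capD",onz(b,D(*p),.073))
for p in [(72,102),(158,95)]: print("endplateW",onz(c,W(*p),.052))
for p in [(315,50),(418,600)]: print("plateW",onz(c,W(*p),.008))
print("follower top edge W",onz(c,W(92,345),.098),onz(c,W(152,352),.098))
```

```text
vial top [0.4787 0.2524 0.0595] [0.4761 0.2517 0.059 ] [0.4811 0.2558 0.059 ]
vial base [0.4683 0.2546 0.    ] [0.4764 0.2495 0.    ]
dial top [ 0.5133 -0.2444  0.0798]
capW [ 0.4906 -0.1184  0.073 ]
capW [ 0.5112 -0.0959  0.073 ]
capS [ 0.485  -0.1187  0.073 ]
capS [ 0.486  -0.1459  0.073 ]
capS [ 0.4809 -0.1693  0.073 ]
capS [ 0.4666 -0.0891  0.073 ]
capD [ 0.4934 -0.1245  0.073 ]
capD [ 0.4748 -0.1345  0.073 ]
endplateW [0.4615 0.0099 0.052 ]
endplateW [0.5017 0.0116 0.052 ]
plateW [0.5562 0.0197 0.008 ]
plateW [ 0.5824 -0.2881  0.008 ]
follower top edge W [ 0.4786 -0.075   0.098 ] [ 0.5048 -0.0764  0.098 ]
```

>>> {"method": "arm_command", "body": {
  "deltas": [
    [[2, 6, -4], [-2, 0, 0], 5.5],
    [[4, 12, -8], [-4.9, 0, 0], 5.5],
    [[6.5, 18, -13], [-4.9, 0, 0], 5.5],
    [[8.5, 24, -17], [-4.9, 0, 0], 5.5],
    [[8.5, 25.2, -17.3], [-4.9, 0, 0], 5.5],
    [[8.5, 25.2, -17.3], [-4.9, 0, 0], 5.5],
    [[8.5, 25.2, -17.3], [-4.9, 0, 0], 5.5],
    [[8.5, 25.2, -17.3], [-4.9, 0, 0], 5.5],
    [[8.5, 25.2, -17.3], [-4.9, 0, 0], 5.5]
  ]
}}

```text
time: 1.2
ee_pos: [0.477, 0.2521, 0.1603]
eef_rot: [-0.031, 0.706, 0.031, 0.706]
wrist_force: [0.8, -1.0, -0.3]
grip_width: 0.645
```

Run:
```python
from h import *
a=grab("scene","scene2"); b=grab("side","side2"); c=grab("wrist","wrist2")
s=arm.sense(); print(s["time"],s["ee_pos"],s["eef_rot"],s["grip_width"])
crop(a,160,150,360,280,4,"c_scene2"); crop(b,190,130,310,290,4,"c_side2")
```

```text
1.35 [0.47774154 0.2512856  0.16049026] [-0.02975021  0.70636086  0.0298881   0.70659462] 0.6437616147845256
```

View pics/c_scene2.png

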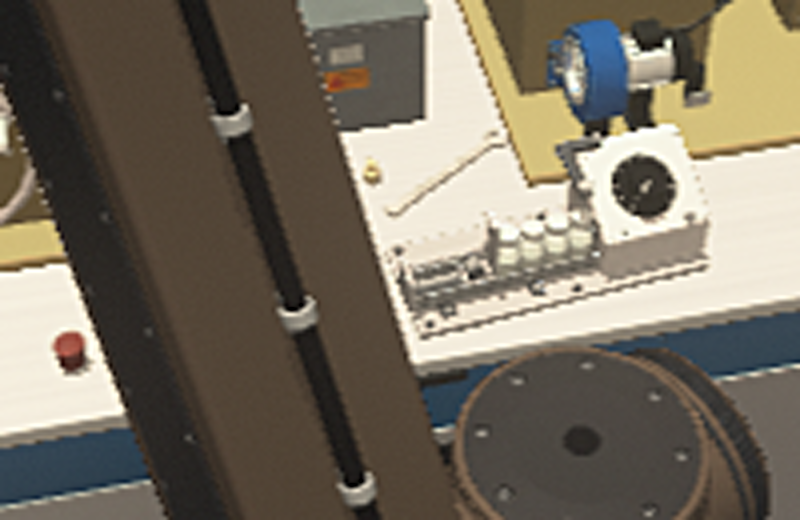

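View pics/c_side2.png

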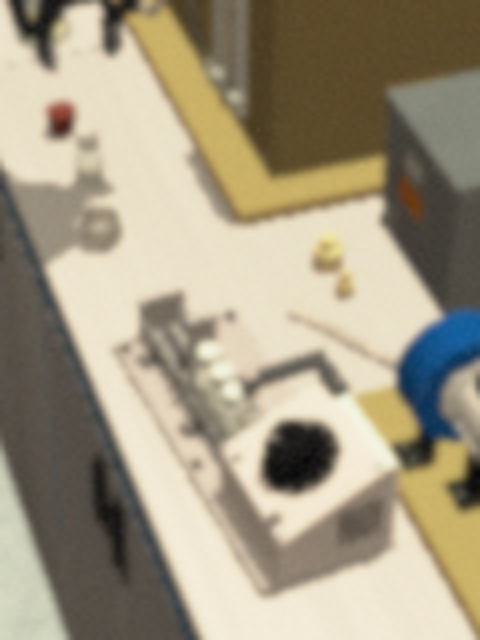

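View pics/wrist2.png

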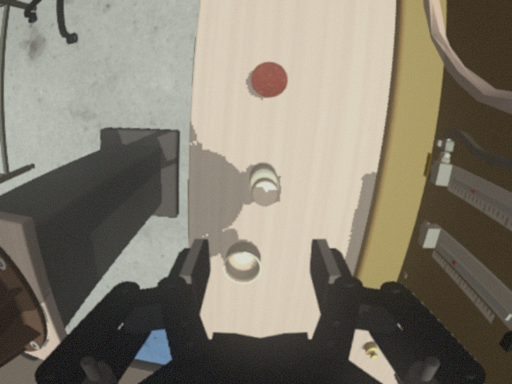

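Run:
```python
from h import *
np.set_printoptions(precision=4,suppress=True)
c=load("wrist2")
s=arm.sense()
print(proj(c,[s["ee_pos"],[.477,.252,.059],[.477,.252,0]]), ray(c,(256,192)))
for p in [(264,173),(264,187),(265,197)]: print(onz(c,p,.059),onz(c,p,0))
crop(c,200,140,330,300,4,"c_wrist2")
```

```text
[[258.2549 266.6146]
 [257.7717 197.2585]
 [258.0362 177.3769]] (array([0.4712, 0.3342, 0.2877]), array([ 0.0166, -0.3219, -0.9466]))
[0.4802 0.2729 0.059 ] [0.4826 0.2571 0.    ]
[0.4813 0.2612 0.059 ] [0.4839 0.2424 0.    ]
[0.4829 0.2527 0.059 ] [0.4859 0.2317 0.    ]
```

View pics/c_wrist2.png

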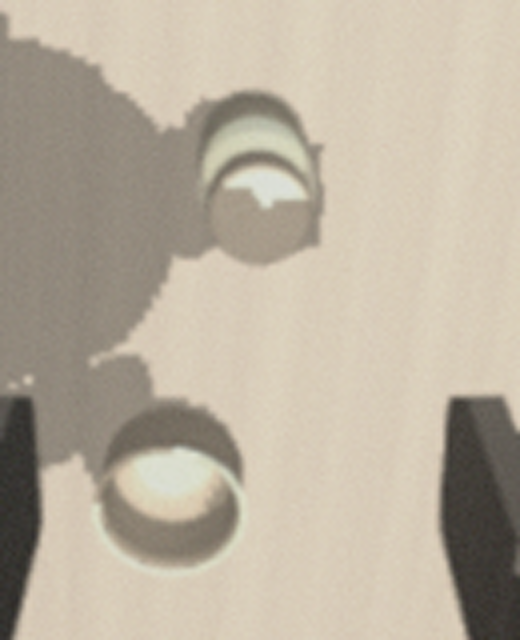

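>>> {"method": "arm_command", "body": {
  "deltas": [
    [[2, 0.38, 0.46], [0, 0, 0], 5.5],
    [[5, 0.38, 0.46], [0, 0, 0], 5.5],
    [[8, 0.38, 0.46], [0, 0, 0], 5.5],
    [[11, 0.38, 0.46], [0, 0, 0], 5.5],
    [[12.05, 0.38, 0.46], [0, 0, 0], 5.5],
    [[12.05, 0.38, 0.46], [0, 0, 0], 5.5],
    [[12.05, 0.38, 0.46], [0, 0, 0], 5.5]
  ],
  "force": 40
}}

```text
time: 2.05
ee_pos: [0.4828, 0.2554, 0.0409]
eef_rot: [-0.029, 0.706, 0.03, 0.707]
wrist_force: [-0.8, -0.5, 0.2]
grip_width: 0.641
```

Run:
```python
from h import *
c=grab("wrist","wrist3"); b=grab("side","side3"); s=arm.sense(); print(s["time"],s["ee_pos"],s["eef_rot"],s["wrist_force"])
crop(c,130,140,390,340,3,"c_wrist3"); crop(b,180,130,260,210,7,"c_side3")
```

```text
2.15 [0.48302178 0.25573104 0.04139666] [-0.02934463  0.70566733  0.03006268  0.70729679] [0.20680666 1.47521575 0.26062044]
```

View pics/c_wrist3.png

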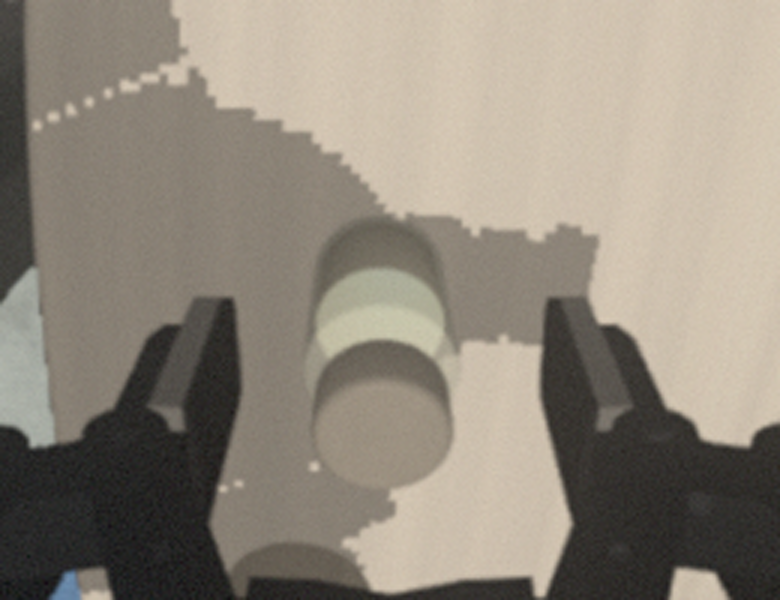

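View pics/c_side3.png

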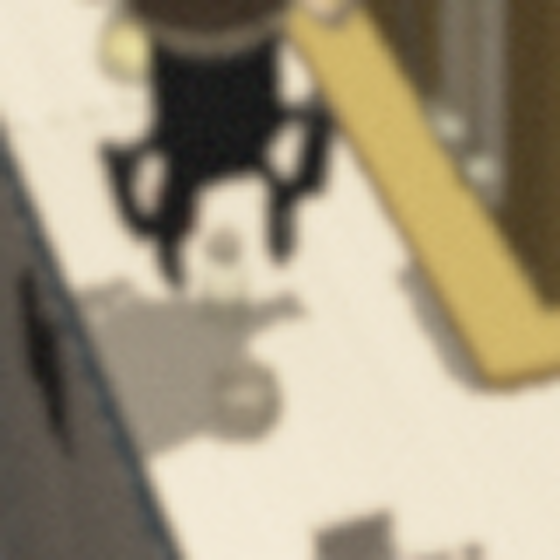

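Run:
```python
from h import *
np.set_printoptions(precision=4,suppress=True)
c=load("wrist3")
print(onz(c,(130+383/3,140+433/3),.059))
```

```text
[0.4824 0.2574 0.059 ]
```

>>> {"method": "arm_command", "body": {
  "deltas": [
    [[0.05, 0.15, 0], [0, 0, 0], 5.5],
    [[0.05, 0.15, 0], [0, 0, 0], 3.5],
    [[0.05, 0.15, 0], [0, 0, 0], 2.4],
    [[0.05, 0.15, 0], [0, 0, 0], 2.0],
    [[0.05, 0.15, 0], [0, 0, 0], 2.0],
    [[0.05, 0.15, 0], [0, 0, 0], 2.0]
  ],
  "force": 40
}}

```text
time: 2.75
ee_pos: [0.4831, 0.2574, 0.0414]
eef_rot: [-0.029, 0.705, 0.03, 0.707]
wrist_force: [-1.8, 0.6, 8.8]
grip_width: 0.292
```

>>> {"method": "arm_command", "body": {
  "deltas": [
    [[0, 0, 0], [0, 0, 0], 2.0],
    [[0, 0, 0], [0, 0, 0], 2.0]
  ]
}}

```text
time: 2.95
ee_pos: [0.4831, 0.2575, 0.0415]
eef_rot: [-0.029, 0.705, 0.03, 0.708]
wrist_force: [-0.9, 0.2, 2.4]
grip_width: 0.292
```

Run:
```python
from h import *
c=grab("wrist","wrist4"); s=arm.sense(); print(s["time"],s["ee_pos"],s["eef_rot"],s["wrist_force"],s["grip_width"])
crop(c,130,140,390,340,3,"c_wrist4")
```

```text
3.0 [0.48309831 0.25746345 0.04150468] [-0.02928792  0.70541476  0.03024311  0.70754335] [-0.96637141 -0.40714055  3.44534626] 0.29523459881903735
```

View pics/c_wrist4.png

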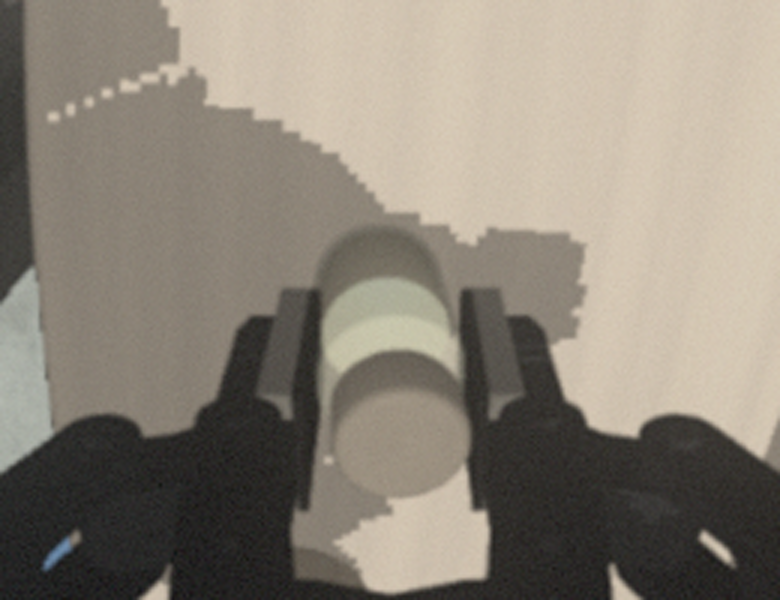

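>>> {"method": "arm_command", "body": {
  "deltas": [
    [[-2, 0, 0], [0, 0, 0], 2.0],
    [[-5, 0, 0], [0, 0, 0], 2.0],
    [[-9, 0, 0], [0, 0, 0], 2.0],
    [[-10, 0, 0], [0, 0, 0], 2.0],
    [[-10, 0, 0], [0, 0, 0], 2.0]
  ]
}}

```text
time: 3.5
ee_pos: [0.4837, 0.2577, 0.143]
eef_rot: [-0.029, 0.704, 0.031, 0.709]
wrist_force: [1.0, -0.2, -1.5]
grip_width: 0.296
```

Run:
```python
from h import *
c=grab("wrist","wrist5"); b=grab("side","side5");s=arm.sense(); print(s["time"],s["ee_pos"],s["eef_rot"],s["wrist_force"],s["grip_width"])
crop(c,130,140,390,340,3,"c_wrist5"); crop(b,180,110,260,190,7,"c_side5")
```

```text
3.6 [0.48239484 0.25710109 0.14072308] [-0.0293774   0.70565532  0.03012741  0.70730465] [ 0.20397972  0.51833265 -0.91191152] 0.2967509363975403
```

View pics/c_wrist5.png

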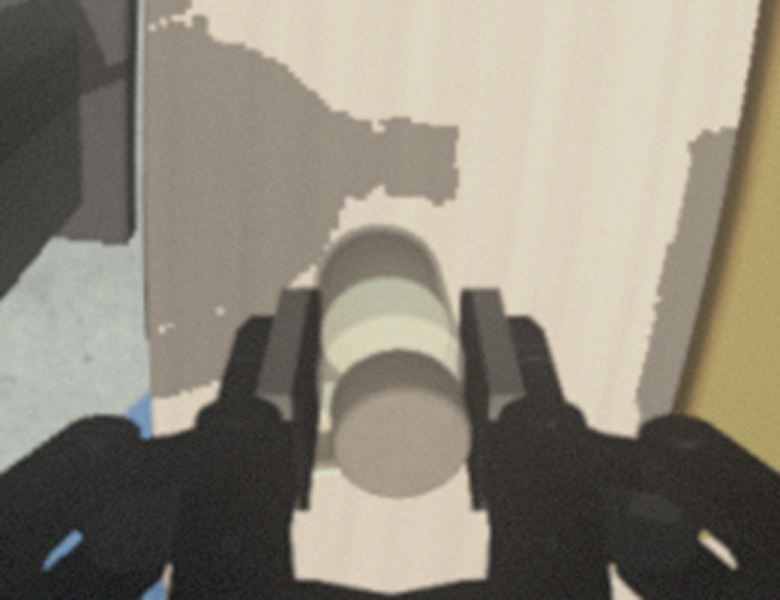

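View pics/c_side5.png

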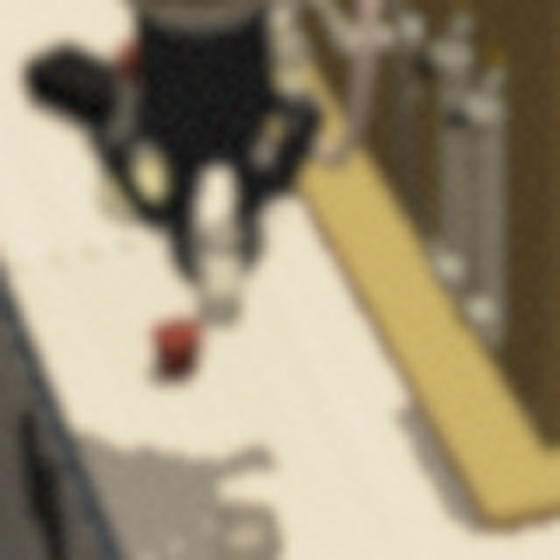

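Run:
```python
from h import *
from scipy.spatial.transform import Rotation as R
from scipy.optimize import least_squares
np.set_printoptions(precision=4,suppress=True)
c=load("wrist5"); s=arm.sense(); p=np.array(s["ee_pos"]); T=R.from_quat(s["eef_rot"])
def px(P): return (proj(c,p+T.apply(P))-[130,140])*3
# vial param: bottom centre (bx=.0415 fixed, by,bz), axis tilts
t=np.linspace(0,2*np.pi,200)
def circ(q,h,r):
    by,bz,ay,az=q; bot=np.array([.0415,by,bz]); ax=np.array([-1,ay,az]); ax/=np.linalg.norm(ax)
    u=np.cross(ax,[0,1,0]);u/=np.linalg.norm(u); v=np.cross(ax,u)
    return px(bot+ax*h+r*(np.cos(t)[:,None]*u+np.sin(t)[:,None]*v))
def f(q):
    ct=circ(q,.059,.011); cb=circ(q,0,.0135)
    return [ct[:,0].min()-333,ct[:,0].max()-470,ct[:,1].max()-497,(cb[:,0].min()+cb[:,0].max())/2-381.5,cb[:,1].min()-225]
r=least_squares(f,[0,0,0,0],x_scale=[.01,.01,.1,.1]); print(r.x,r.fun, np.degrees(r.x[2:]))
print(circ(r.x,0,.0135).min(0),circ(r.x,0,.0135).max(0))
print("pads exp",px([[.014,0,.0135],[.014,0,-.0135]]))
```

```text
[-0.0035  0.0008  0.0311  0.056 ] [-2.1087  2.2204  0.2625 -0.1144 -0.0187] [1.7826 3.2091]
[318.5558 224.9813] [444.2155 338.6323]
pads exp [[449.913  333.4508]
 [304.1688 333.4912]]
```

Run:
```python
from h import *
a=load("scene2"); b=load("side2")
crop(a,253,180,343,240,8,"z_scene2"); crop(b,215,195,295,280,7,"z_side2")
```

```text
(no output)
```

View pics/z_scene2.png

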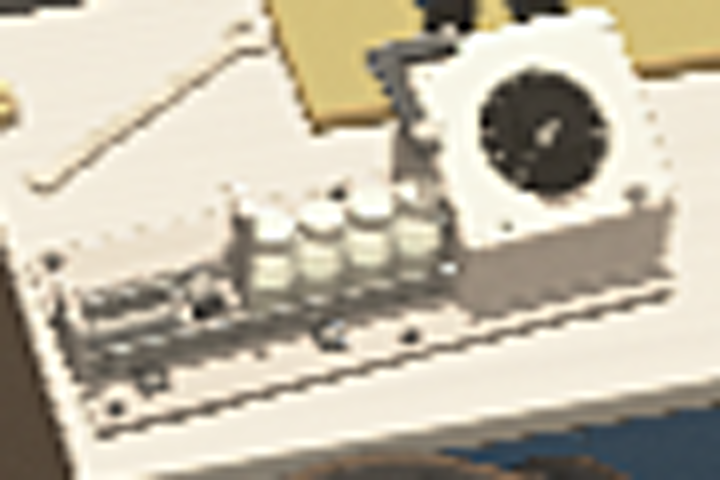

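View pics/z_side2.png

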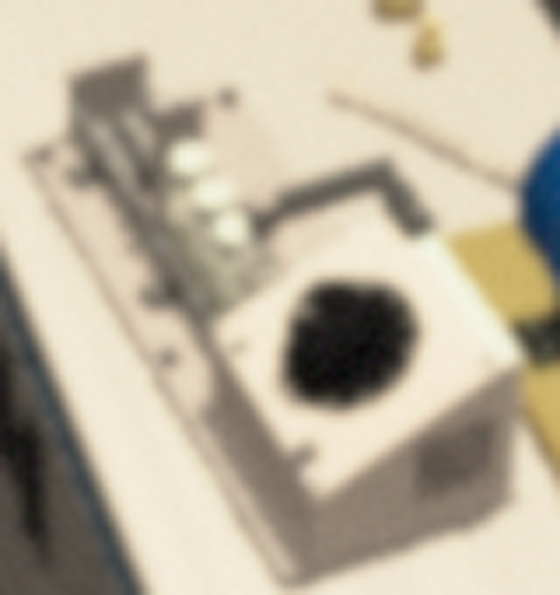

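```bash
cat > fit.py <<'E'
from h import *
from scipy.optimize import least_squares
np.set_printoptions(precision=4,suppress=True)
a=load("scene2");b=load("side2");c=load("wrist1")
Z=lambda x,y:(253+x/8,180+y/8); D=lambda x,y:(215+x/7,195+y/7); W=lambda x,y:(80+x/3,130+y/3)
obs=[(a,Z(273,220),(0,.0445,.073)),(a,Z(322,213),(0,.0175,.073)),(a,Z(372,200),(0,-.0095,.073)),
(b,D(72,74),(-.022,.148,.052)),(b,D(142,57),(.022,.148,.052)),(b,D(188,160),(0,.0445,.073)),(b,D(214,192),(0,.0175,.073)),(b,D(232,230),(0,-.0095,.073)),
(c,W(162,408),(0,.0175,.073)),(c,W(72,102),(-.022,.148,.052)),(c,W(158,95),(.022,.148,.052))]
def res(q,o=obs):
    r=[]
    for f,uv,P in o:
        r+=list((proj(f,samp(*q,P))[0]-uv)/(1 if f["name"]!="wrist" else 2.))
    return np.array(r)
if __name__=="__main__":
    q=least_squares(res,[.494,-.134,.085],x_scale=[.01,.01,.05],loss="soft_l1").x
    print(q); print(res(q).reshape(-1,2))
    for f in "abc":
        o=[x for x in obs if x[0] is dict(a=a,b=b,c=c)[f]]
        print(f,least_squares(lambda q:res(q,o),[.494,-.134,.085],x_scale=[.01,.01,.05]).x)
E
python3 fit.py
```

```text
[ 0.4905 -0.1384  0.0677]
[[-0.765  -0.244 ]
 [-0.4831 -0.7473]
 [-0.3655 -0.4922]
 [-0.4061 -0.2939]
 [ 0.9051 -1.0403]
 [-0.2009 -0.3035]
 [-0.8139  0.1733]
 [-0.2055 -0.0793]
 [-0.2407  0.7903]
 [-0.8844  0.9044]
 [ 0.3302  0.3593]]
a [ 0.4874 -0.1398  0.0618]
b [ 0.4919 -0.1399  0.0881]
c [ 0.4914 -0.1367  0.0668]
```

>>> {"method": "arm_command", "body": {
  "deltas": [
    [[-2, -2, -0.2], [0, -1, 0], 2.0],
    [[-3, -6.5, -0.4], [0, -2, 0], 2.0],
    [[-3, -11, -0.7], [0, -3, 0], 2.0],
    [[-3, -15.5, -1], [0, -3, 0], 2.0],
    [[-3, -20, -1.4], [0, -3, 0], 2.0],
    [[-3, -24.5, -1.7], [0, -3, 0], 2.0],
    [[-3, -29, -2], [0, -3, 0], 2.0],
    [[-3, -33, -2.3], [0, -3, 0], 2.0],
    [[-3, -35.6, -2.4], [0, -3, 0], 2.0],
    [[-3, -35.6, -2.4], [0, -3, 0], 2.0]
  ]
}}

```text
time: 4.6
ee_pos: [0.4878, -0.1024, 0.1687]
eef_rot: [-0.027, 0.688, 0.03, 0.725]
wrist_force: [0.8, 0.3, 0.1]
grip_width: 0.294
```

>>> {"method": "arm_command", "body": {
  "deltas": [
    [[0, 0, 0], [0, 0, 0], 2.0],
    [[0, 0, 0], [0, 0, 0], 2.0]
  ]
}}

```text
time: 4.8
ee_pos: [0.4871, -0.1018, 0.1676]
eef_rot: [-0.027, 0.688, 0.03, 0.724]
wrist_force: [-0.2, 0.4, -0.3]
grip_width: 0.293
```

Run:
```python
from h import *
c=grab("wrist","wrist6"); b=grab("side","side6");a=grab("scene","scene6");s=arm.sense(); print(s["time"],s["ee_pos"],s["eef_rot"],s["wrist_force"],s["grip_width"])
crop(c,130,80,390,340,2,"c_wrist6"); crop(b,210,150,310,280,5,"c_side6");crop(a,220,150,340,240,6,"c_scene6")
```

```text
4.95 [ 0.48764293 -0.10152958  0.16840414] [-0.0277249   0.68784857  0.03037296  0.72468832] [-0.13156893  0.06737258 -0.10955254] 0.2892656947871774
```

View pics/wrist6.png

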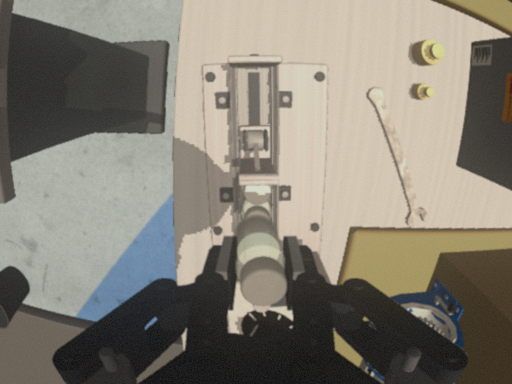

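View pics/c_side6.png

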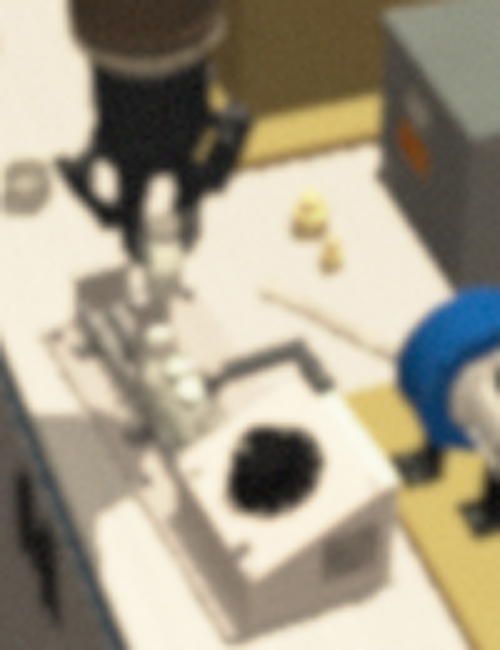

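View pics/c_scene6.png

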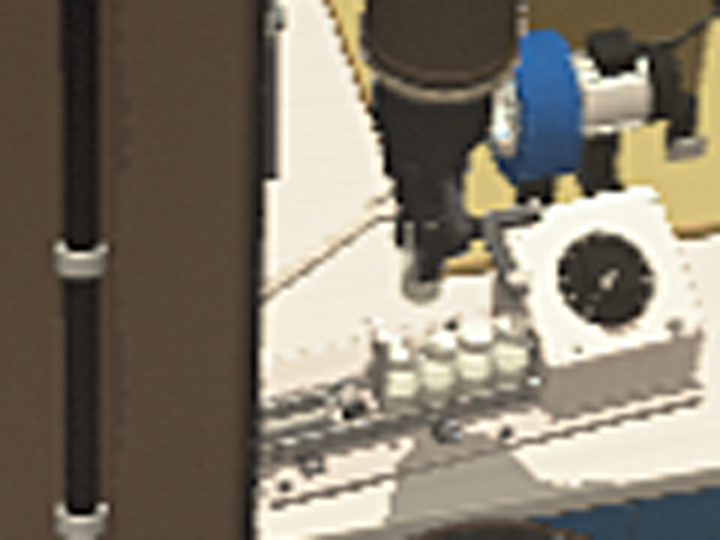

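Run:
```python
from h import *
c=load("wrist6"); crop(c,190,45,340,245,4,"z_wrist6")
```

```text
(no output)
```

View pics/z_wrist6.png

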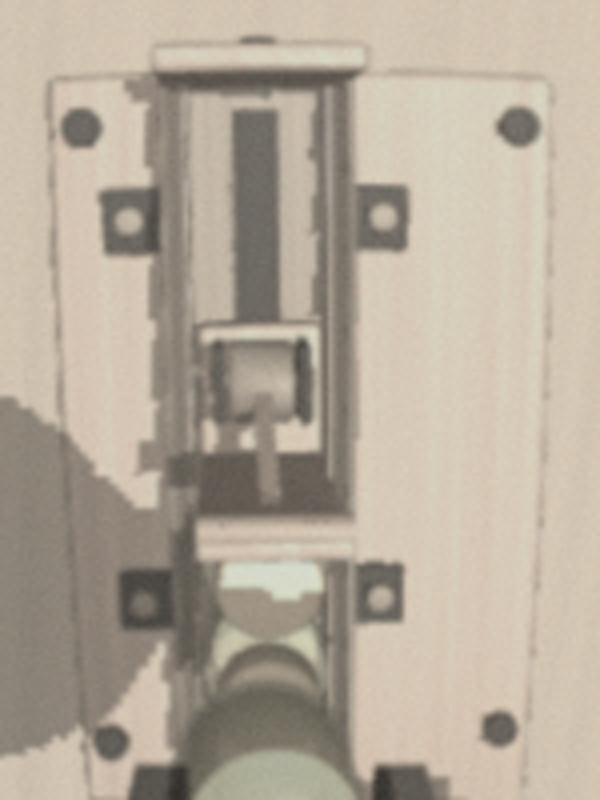

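Run:
```python
from h import *
np.set_printoptions(precision=4,suppress=True)
c=load("wrist6"); W=lambda x,y:(190+x/4,45+y/4)
for n,z,pts in [("endplate",.052,[(155,46),(368,47)]),("baseplate",.008,[(50,80),(550,78)]),("follower",.098,[(197,556),(355,556)]),("folback",.098,[(197,518),(355,516)]),("cap4",.073,[(219,590),(322,590)]),("lips far",.031,[(160,84),(356,84)]),("lips near",.031,[(174,560),(354,560)])]:
    P=[onz(c,W(*p),z) for p in pts]; print(n,P[0][:2],P[1][:2],"mid",(P[0]+P[1])[:2]/2,"w",np.linalg.norm(P[0]-P[1]))
s=arm.sense(); print(s["ee_pos"])
```

```text
endplate [0.4599 0.011 ] [0.5023 0.0144] mid [0.4811 0.0127] w 0.04253359061370386
baseplate [0.433  0.0072] [0.5523 0.0187] mid [0.4926 0.013 ] w 0.11985713677099007
follower [ 0.4755 -0.0805] [ 0.5029 -0.0787] mid [ 0.4892 -0.0796] w 0.027467214658197604
folback [ 0.475  -0.0737] [ 0.5021 -0.0715] mid [ 0.4886 -0.0726] w 0.02719091572884367
cap4 [ 0.4803 -0.0949] [ 0.5006 -0.0936] mid [ 0.4905 -0.0943] w 0.020344421540174733
lips far [0.4604 0.0052] [0.5028 0.0087] mid [0.4816 0.007 ] w 0.04254335516243955
lips near [ 0.4705 -0.1025] [ 0.5124 -0.0997] mid [ 0.4915 -0.1011] w 0.041969259955175926
[ 0.4876 -0.1015  0.1684]
```

Run:
```python
from h import *
from scipy.spatial.transform import Rotation as R
np.set_printoptions(precision=4,suppress=True)
s=arm.sense(); p=np.array(s["ee_pos"]); T=R.from_quat(s["eef_rot"])
q=[-.0035,.0008,.0311,.056]
bot=p+T.apply([.0415,q[0],q[1]]); ax=T.apply(np.array([-1,q[2],q[3]])); print("bot",bot,"axis",ax, "top",bot+.059*ax)
print(T.as_matrix())
b=load("side6");a=load("scene6")
print(proj(a,[bot,bot+.059*ax]),proj(b,[bot,bot+.059*ax]))
c=load("wrist6");crop(c,210,180,310,310,5,"z_wrist6b");crop(b,225,180,265,215,14,"z_side6");crop(a,275,180,305,205,20,"z_scene6")
```

```text
bot [ 0.4909 -0.1047  0.127 ] axis [0.0013 0.0297 1.0016] top [ 0.491  -0.103   0.1861]
[[ 0.0519 -0.0822  0.9953]
 [ 0.0059  0.9966  0.082 ]
 [-0.9986  0.0016  0.0522]]
[[289.3895 196.8225]
 [289.6914 186.0623]] [[243.6029 207.6103]
 [243.4361 193.7583]]
```

View pics/z_wrist6b.png

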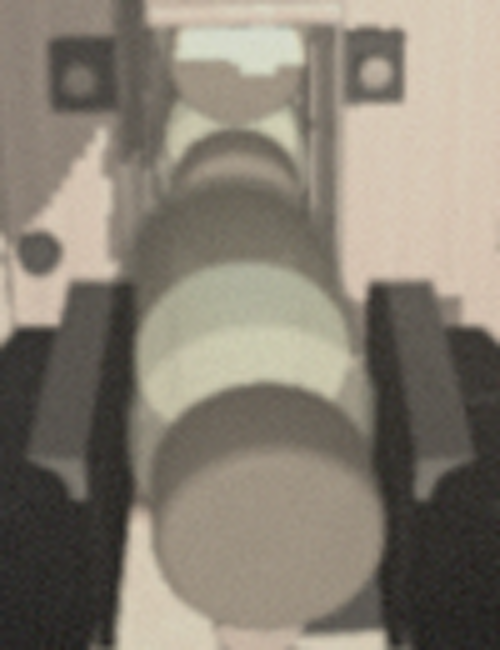

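View pics/z_side6.png

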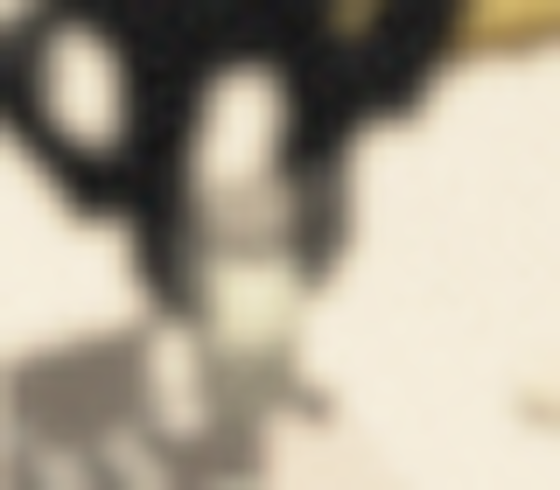

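View pics/z_scene6.png

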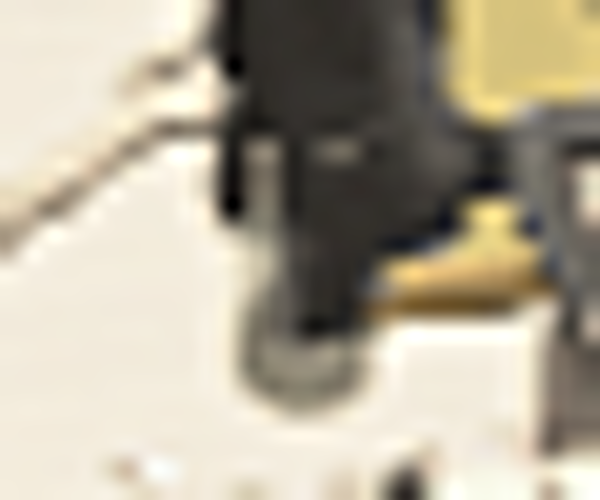

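Run:
```python
from h import *
from scipy.spatial.transform import Rotation as R
np.set_printoptions(precision=4,suppress=True)
s=arm.sense(); T=R.from_quat(s["eef_rot"]); print(s["ee_pos"])
for d in [(.0009,0,-.047),(.0009-.0036,.0407,-.047),(.0009-.0036,.0407,-.09),(.0009-.0036,.0407,-.110)]: print(T.inv().apply(d)*100)
```

```text
[ 0.4876 -0.1015  0.1684]
[ 4.6983 -0.0149 -0.1557]
[ 4.7035  4.0709 -0.1804]
[ 8.9976  4.064  -0.4048]
[10.9949  4.0608 -0.5092]
```

>>> {"method": "arm_command", "body": {
  "deltas": [
    [[2, 0, -0.05], [0, 0, 0], 2.0],
    [[4, 0, -0.12], [0, 0, 0], 2.0],
    [[4.7, 0, -0.16], [0, 0, 0], 2.0],
    [[4.7, 0, -0.16], [0, 0, 0], 2.0],
    [[4.7, 1, -0.16], [0, 0, 0], 2.0],
    [[4.7, 2, -0.17], [0, 0, 0], 2.0],
    [[4.7, 3, -0.17], [0, 0, 0], 2.0],
    [[4.7, 4.07, -0.18], [0, 0, 0], 2.0],
    [[4.7, 4.07, -0.18], [0, 0, 0], 2.0],
    [[4.7, 4.07, -0.18], [0, 0, 0], 2.0]
  ],
  "force": 50
}}

```text
time: 5.95
ee_pos: [0.485, -0.0604, 0.1216]
eef_rot: [-0.028, 0.688, 0.031, 0.725]
wrist_force: [-0.6, -1.4, 0.1]
grip_width: 0.288
```

Run:
```python
from h import *
c=grab("wrist","wrist7"); b=grab("side","side7");a=grab("scene","scene7");s=arm.sense(); print(s["time"],s["ee_pos"],s["eef_rot"],s["wrist_force"],s["grip_width"])
crop(c,190,60,330,310,3,"z_wrist7"); crop(b,215,180,285,260,8,"z_side7");crop(a,253,170,343,240,8,"z_scene7")
```

```text
6.1 [ 0.48506437 -0.06105405  0.12149261] [-0.0276527   0.68777603  0.03026072  0.72476462] [ 0.0067698  -1.62529929  1.14579686] 0.28094342195378175
```

View pics/z_wrist7.png

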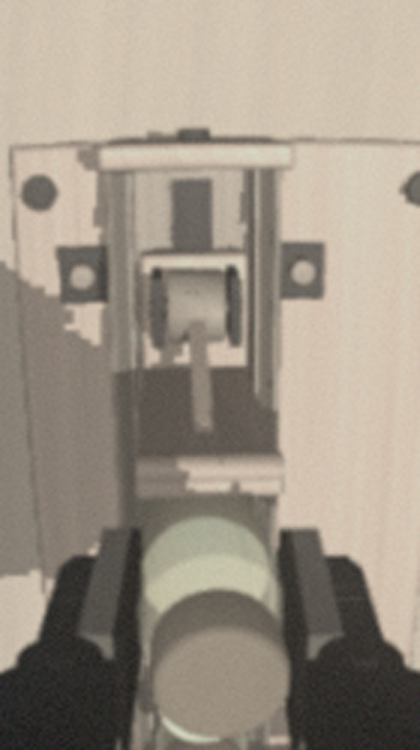

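View pics/z_side7.png

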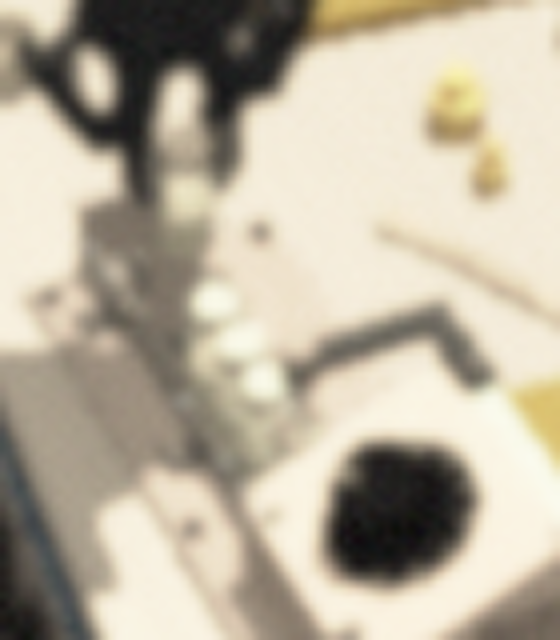

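View pics/z_scene7.png

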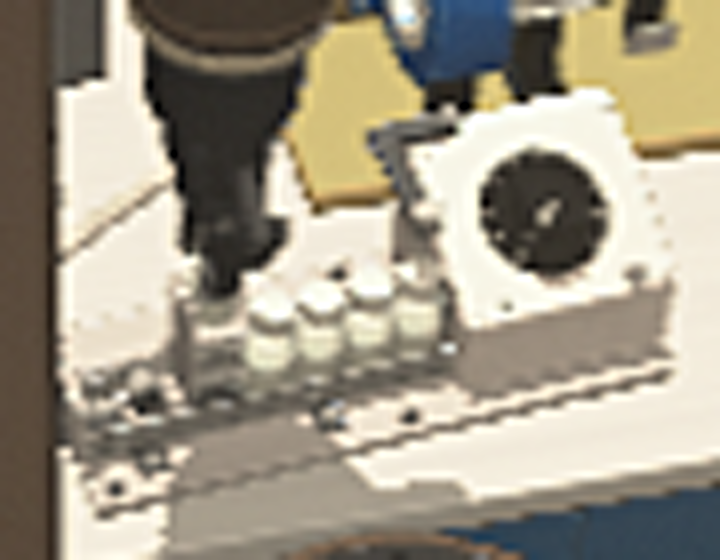

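>>> {"method": "arm_command", "body": {
  "deltas": [
    [[0, 0.2, 0], [0, 0, 0], 2.0],
    [[1, 0.2, -0.05], [0, 0, 0], 2.0],
    [[2, 0.2, -0.1], [0, 0, 0], 2.0],
    [[3, 0.2, -0.16], [0, 0, 0], 2.0],
    [[4, 0.2, -0.21], [0, 0, 0], 2.0],
    [[4, 0.2, -0.21], [0, 0, 0], 2.0]
  ]
}}

```text
time: 6.7
ee_pos: [0.4839, -0.0589, 0.0797]
eef_rot: [-0.027, 0.689, 0.03, 0.724]
wrist_force: [0.4, -1.6, 0.2]
grip_width: 0.293
```

Run:
```python
from h import *
c=grab("wrist","wrist8"); a=grab("scene","scene8");s=arm.sense(); print(s["time"],s["ee_pos"],s["eef_rot"],s["wrist_force"],s["grip_width"])
crop(c,190,60,330,310,3,"z_wrist8"); crop(a,253,170,343,240,8,"z_scene8")
```

```text
6.8 [ 0.48441837 -0.05892249  0.08088121] [-0.02753596  0.68830582  0.03037934  0.72426098] [-0.71191459 -1.8684583  -1.84417017] 0.2924185707127516
```

View pics/z_wrist8.png

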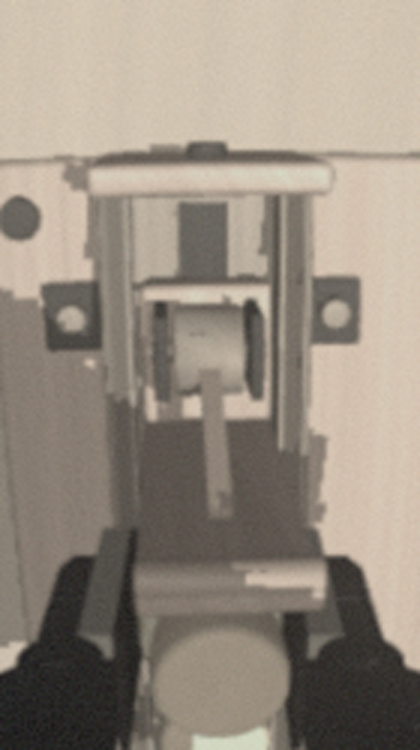

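View pics/z_scene8.png

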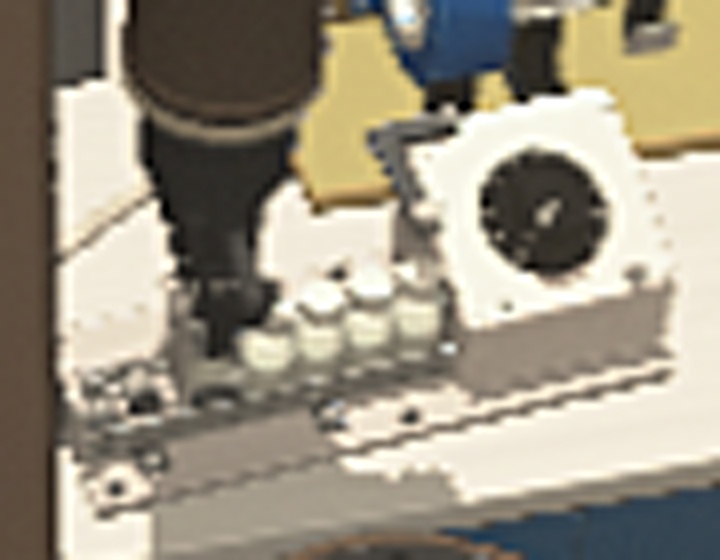

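>>> {"method": "arm_command", "body": {
  "deltas": [
    [[0.7, 0, -0.03], [0, 0, 0], 2.0],
    [[1.4, 0, -0.07], [0, 0, 0], 2.0],
    [[2.0, 0, -0.1], [0, 0, 0], 2.0],
    [[2.0, 0, -0.1], [0, 0, 0], 2.0]
  ]
}}

```text
time: 7.2
ee_pos: [0.4844, -0.0588, 0.0601]
eef_rot: [-0.027, 0.688, 0.03, 0.724]
wrist_force: [2.1, -1.1, -2.7]
grip_width: 0.288
```

>>> {"method": "arm_command", "body": {
  "deltas": [
    [[0.3, 0, 0], [0, 0, 0], 2.0],
    [[0.3, 0, 0], [0, 0, 0], 2.0]
  ]
}}

```text
time: 7.4
ee_pos: [0.4845, -0.0588, 0.0568]
eef_rot: [-0.027, 0.689, 0.03, 0.724]
wrist_force: [1.3, -1.0, -1.9]
grip_width: 0.289
```

>>> {"method": "arm_command", "body": {
  "deltas": [
    [[0.15, 0, 0], [0, 0, 0], 2.0],
    [[0.15, 0, 0], [0, 0, 0], 2.0]
  ]
}}

```text
time: 7.6
ee_pos: [0.4845, -0.0588, 0.0553]
eef_rot: [-0.027, 0.689, 0.03, 0.724]
wrist_force: [0.9, -0.9, -0.5]
grip_width: 0.29
```

Run:
```python
from h import *
c=grab("wrist","wrist9"); a=grab("scene","scene9");b=grab("side","side9");s=arm.sense(); print(s["time"],s["ee_pos"],s["eef_rot"],s["wrist_force"],s["grip_width"])
crop(c,190,60,330,310,3,"z_wrist9"); crop(a,253,170,343,240,8,"z_scene9");crop(b,215,180,285,260,8,"z_side9")
```

```text
7.75 [ 0.48447252 -0.0588044   0.05528592] [-0.02740996  0.68859308  0.03041065  0.72399134] [ 1.02118062 -1.15542589 -1.18929438] 0.28881199774369093
```

View pics/z_wrist9.png

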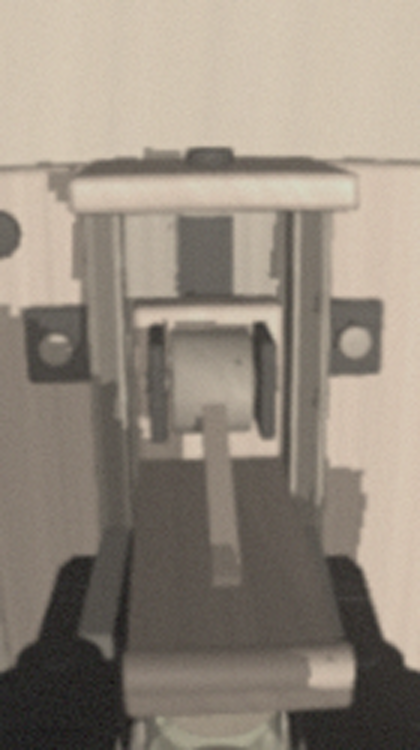

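View pics/z_scene9.png

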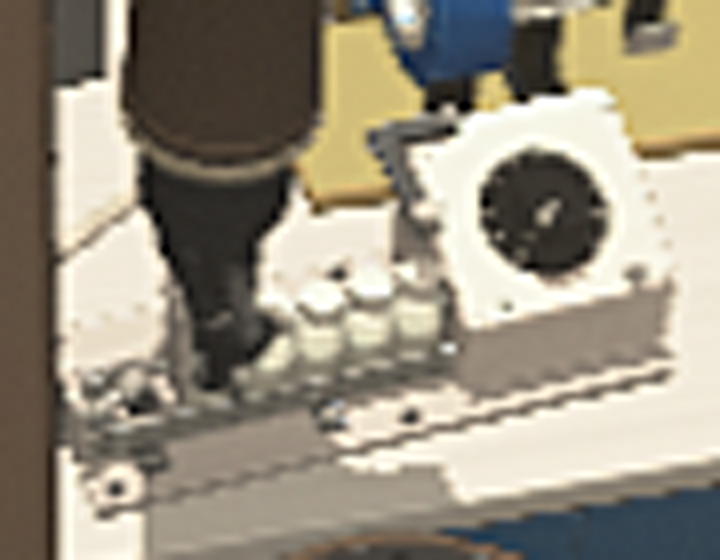

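View pics/z_side9.png

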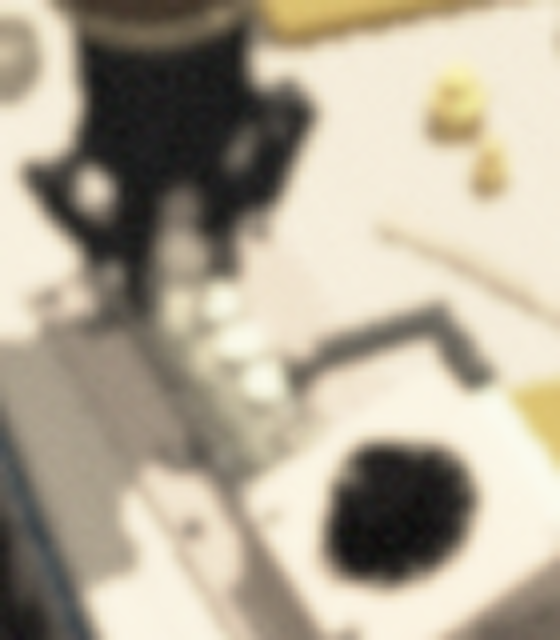

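>>> {"method": "arm_command", "body": {
  "deltas": [
    [[0.15, 0, 0], [0, 0, 0], 2.0],
    [[0.15, 0, 0], [0, 0, 0], 2.0]
  ]
}}

```text
time: 7.95
ee_pos: [0.4846, -0.0589, 0.0549]
eef_rot: [-0.028, 0.688, 0.03, 0.724]
wrist_force: [-7.1, -1.6, 32.0]
grip_width: 0.287
```

>>> {"method": "arm_command", "body": {
  "deltas": [
    [[0.1, 0, 0], [0, 0, 0], 2.0],
    [[0.1, 0, 0], [0, 0, 0], 2.0]
  ]
}}

```text
time: 8.15
ee_pos: [0.4846, -0.0589, 0.0549]
eef_rot: [-0.028, 0.688, 0.03, 0.724]
wrist_force: [-7.7, -1.1, 30.0]
grip_width: 0.289
```

>>> {"method": "arm_command", "body": {
  "deltas": [
    [[-0.05, 0, 0], [0, 0, 0], 2.0],
    [[-0.05, 0, 0], [0, 0, 0], 2.6],
    [[-0.05, 0, 0], [0, 0, 0], 3.0],
    [[-0.05, 0, 0], [0, 0, 0], 3.5],
    [[-0.05, 0, 0], [0, 0, 0], 4.2],
    [[-0.05, 0, 0], [0, 0, 0], 4.2]
  ]
}}

```text
time: 8.75
ee_pos: [0.4846, -0.0588, 0.0553]
eef_rot: [-0.028, 0.688, 0.03, 0.724]
wrist_force: [0.1, -0.0, -0.3]
grip_width: 0.491
```

Run:
```python
from h import *
c=grab("wrist","wrist10"); a=grab("scene","scene10");s=arm.sense(); print(s["time"],s["ee_pos"],s["eef_rot"],s["wrist_force"],s["grip_width"])
crop(c,170,60,350,360,2,"z_wrist10"); crop(a,253,170,343,240,8,"z_scene10")
```

```text
8.85 [ 0.48452788 -0.05878652  0.05533029] [-0.02755132  0.68815892  0.03038227  0.72439985] [ 0.48397876 -0.29826716  0.10011893] 0.493396925522755
```

View pics/z_wrist10.png

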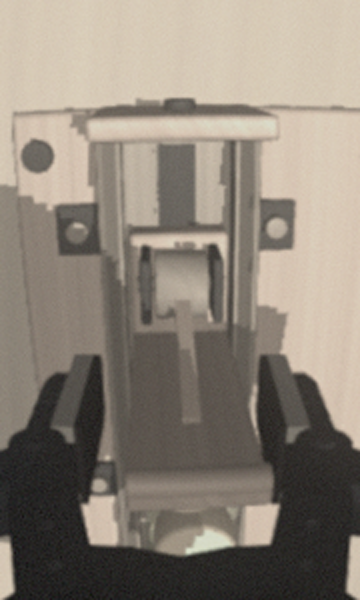

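View pics/z_scene10.png

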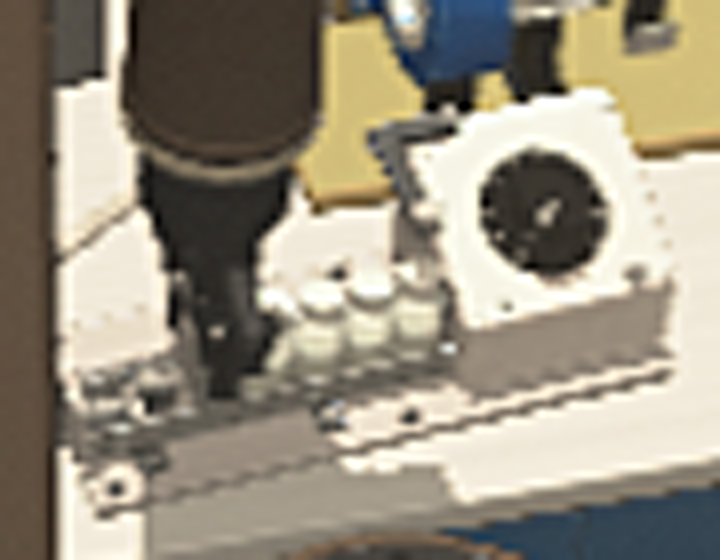

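>>> {"method": "arm_command", "body": {
  "deltas": [
    [[-1.5, 0, 0.08], [0, 0, 0], 4.2],
    [[-4, 0, 0.2], [0, 0, 0], 4.2],
    [[-8, 0, 0.4], [0, 0, 0], 4.2],
    [[-12, 0, 0.6], [0, 0, 0], 4.2],
    [[-12, 0, 0.6], [0, 0, 0], 4.2]
  ]
}}

```text
time: 9.35
ee_pos: [0.4869, -0.0595, 0.18]
eef_rot: [-0.028, 0.686, 0.03, 0.727]
wrist_force: [-0.9, -0.5, -0.7]
grip_width: 0.494
```

Run:
```python
from h import *
c=grab("wrist","wrist11"); a=grab("scene","scene11");s=arm.sense(); print(s["time"],s["ee_pos"],s["eef_rot"],s["wrist_force"],s["grip_width"])
crop(c,170,60,350,360,2,"z_wrist11"); crop(a,253,170,343,240,8,"z_scene11")
```

```text
9.45 [ 0.48488319 -0.05913733  0.17634245] [-0.02778395  0.6873629   0.03021927  0.72515315] [-0.64389916  0.53371149 -0.50107762] 0.48939162206342146
```

View pics/z_wrist11.png

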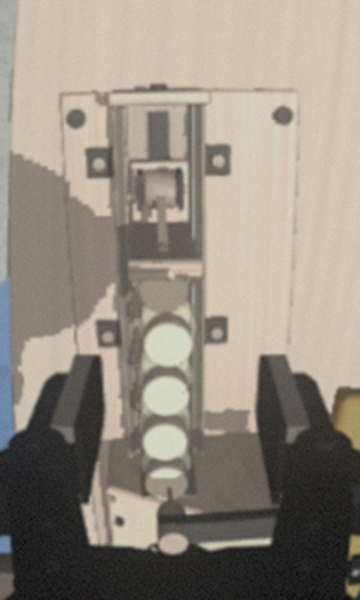

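View pics/z_scene11.png

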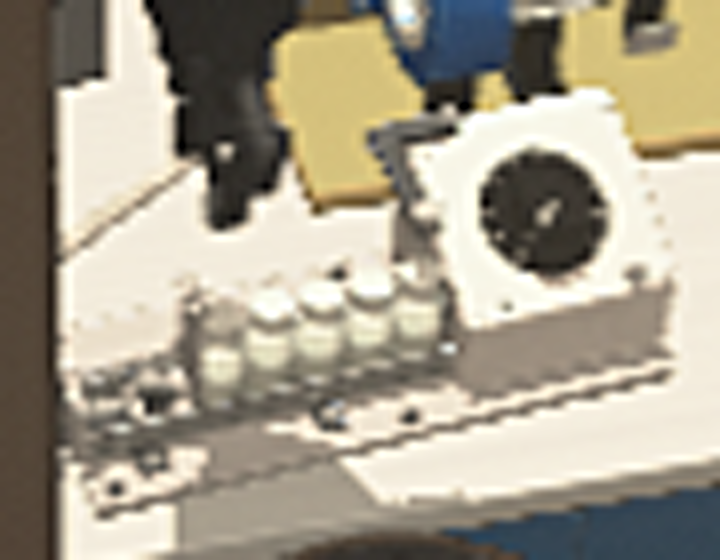

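```bash
cat > dial.py <<'E'
from h import *
from scipy.spatial.transform import Rotation as R
np.set_printoptions(precision=4,suppress=True)
th=.088
AX=np.array([-.438*np.cos(th),-.438*np.sin(th),.899])
def delta(P,jaw=None,roll=0.):
    """P target; jaw: tool z = sampler slope direction rotated by roll deg about tool x"""
    s=arm.sense(); p=np.array(s["ee_pos"]); T=R.from_quat(s["eef_rot"])
    x=-AX; y=np.array([-np.sin(th),np.cos(th),0]); z=np.cross(x,y)
    G=R.from_matrix(np.c_[x,y,z])*R.from_rotvec([np.radians(roll),0,0])
    print("pos cm",T.inv().apply(np.array(P)-p)*100,"rotvec deg",np.degrees((T.inv()*G).as_rotvec()),"joints",np.array(s["joints"]),"t",s["time"])
E
python3 - <<'E'
from dial import *
top=np.array([.5133,-.2444,.0798])
delta(top+.10*AX)
a=load("scene11"); Z=lambda x,y:(253+x/8,170+y/8)
print(onz(a,Z(545,212),.0798))
crop(a,305,175,345,210,16,"z_dial11")
E
```

```text
pos cm [  0.4758 -18.7235  -3.0973] rotvec deg [ -0.3467 -22.9075   0.0154] joints [-0.1951  0.3268  2.0709  0.0248  0.6928 -0.2958] t 9.45
[ 0.5091 -0.2452  0.0798]
```

View pics/z_dial11.png

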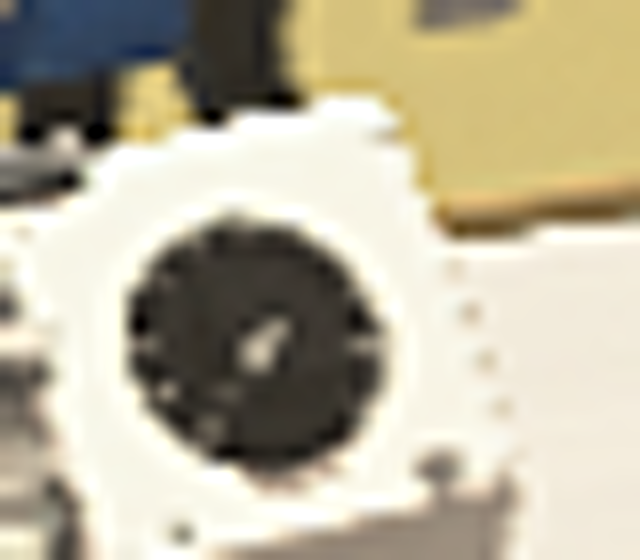

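>>> {"method": "arm_command", "body": {
  "deltas": [
    [[-1, -3, -0.5], [0, 0, 0], 6.5],
    [[-1, -7, -1], [0, -4, 0], 6.5],
    [[-0.5, -11, -2], [0, -10, 0], 6.5],
    [[0, -15, -2.5], [0, -16, 0], 6.5],
    [[0.4, -18.7, -3], [-0.3, -22.9, 0], 6.5],
    [[0.48, -18.7, -3.1], [-0.3, -22.9, 0], 6.5],
    [[0.48, -18.7, -3.1], [-0.3, -22.9, 0], 6.5],
    [[0.48, -18.7, -3.1], [-0.3, -22.9, 0], 6.5]
  ]
}}

```text
time: 10.25
ee_pos: [0.4682, -0.2491, 0.1679]
eef_rot: [-0.022, 0.53, 0.036, 0.847]
wrist_force: [1.2, 0.3, -0.3]
grip_width: 0.763
```

Run:
```python
from dial import *
c=grab("wrist","wrist12"); b=grab("side","side12");s=arm.sense(); print(s["time"],s["ee_pos"],s["eef_rot"],s["wrist_force"],s["joints"])
crop(c,160,60,360,310,3,"z_wrist12"); crop(b,200,150,320,280,5,"z_side12")
delta(np.array([.5133,-.2444,.0798])+.10*AX)
```

```text
10.35 [ 0.468  -0.249   0.1678] [-0.0215  0.5306  0.0359  0.8466] [0.0282 0.9663 0.5907] [-0.7729  0.3323  2.2397  0.9313  0.4244 -1.6902]
pos cm [-0.0918  0.0594  0.2392] rotvec deg [-0.2593 -0.1254  0.022 ] joints [-0.7729  0.3323  2.2397  0.9313  0.4244 -1.6902] t 10.35
```

View pics/z_wrist12.png

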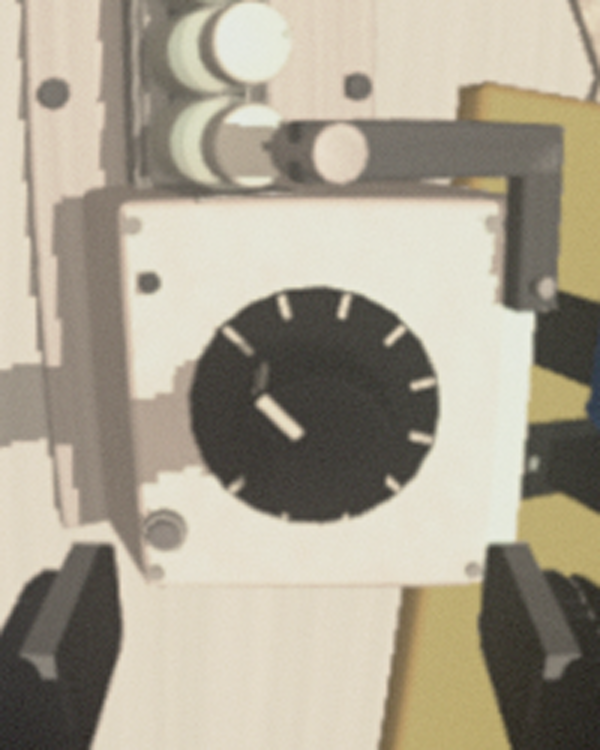

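View pics/z_side12.png

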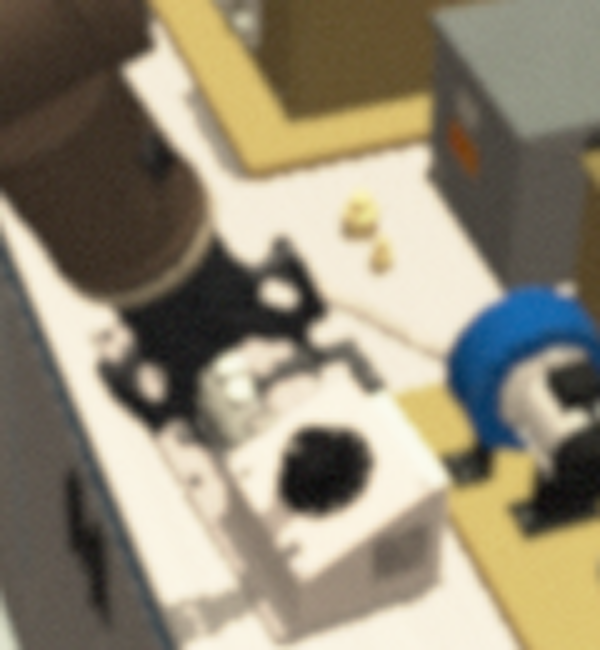

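Run:
```python
from dial import *
from scipy.optimize import least_squares
c=load("wrist12"); W=lambda x,y:np.array((160+x/3,60+y/3))
y=np.array([-np.sin(th),np.cos(th),0]); u=-np.cross(AX,y)  # slope dir
if u[0]<0:u=-u
print("u",u)
ticks=[(224,328),(281,296),(347,294),(404,326),(435,382),(432,440),(398,490),(348,519),(285,518),(230,492)]
# outer ends of ticks; angle clockwise from zero; zero at lower-left (135deg)
def model(q):
    C=q[:3]; r=q[3]; 
    a=np.radians(q[4]-30*np.arange(10))  # angle measured in (right=-y, up=u)
    return proj(c,C+r*(np.cos(a)[:,None]*(-y)+np.sin(a)[:,None]*u))
# height along axis is fixed by radius: unknown; use side triangulated top
top=np.array([.5133,-.2444,.0798])
obs=np.array([W(*t) for t in ticks])
f=lambda q:(model(q)-obs).ravel()
for r in (.030,.031,.032,.033,.034):
    g=least_squares(lambda k:f(np.r_[k[:3],r,k[3]]),np.r_[top-.03*AX,225],x_scale=[.01,.01,.01,5])
    print(r,g.x,"rms",np.sqrt(np.mean(g.fun**2)),"top",g.x[:3]+.03*AX)
for t in (top,g.x[:3]+.03*AX): print((proj(c,t)-[160,60])*3)
```

```text
u [0.8955 0.079  0.438 ]
0.03 [  0.5042  -0.2363   0.1009 225.4735] rms 0.275799149340426 top [ 0.4911 -0.2375  0.1278]
0.031 [  0.5075  -0.2385   0.0948 225.4735] rms 0.27579914934041755 top [ 0.4944 -0.2396  0.1218]
0.032 [  0.5108  -0.2406   0.0888 225.4735] rms 0.27579914934043476 top [ 0.4977 -0.2418  0.1158]
0.033 [  0.5141  -0.2428   0.0828 225.4735] rms 0.2757991493404158 top [ 0.501  -0.244   0.1097]
0.034 [  0.5174  -0.245    0.0767 225.4735] rms 0.27579914934042954 top [ 0.5043 -0.2461  0.1037]
[[306.8243 414.4089]]
[[316.8937 453.8429]]
```

Run:
```python
from dial import *
c=load("wrist12"); W=lambda x,y:np.array((160+x/3,60+y/3))
y=np.array([-np.sin(th),np.cos(th),0]); u=np.array([0.8955,0.079,0.438])
C=np.array([.518,-.2455,.075]); top=C+.03*AX
print("top",top)
for p in [(259,399),(301,438)]:
    o,d=ray(c,W(*p)); P=o+d*(AX@(top-o))/(AX@d); v=P-top; print(P, "r",np.linalg.norm(v),"ang",np.degrees(np.arctan2(v@u,v@-y)))
b=load("side12");a=load("scene11")
print(proj(b,[C,top]),proj(a,[C,top]))
delta(C+.115*AX); delta(C+.021*AX)
```

```text
top [ 0.5049 -0.2467  0.102 ]
[ 0.4914 -0.2337  0.096 ] r 0.019668286491122174 ang -135.81003336633452
[ 0.5013 -0.2429  0.1004] r 0.005422409265511467 ang -137.81971095870117
[[266.0942 245.694 ]
 [262.6329 241.086 ]] [[320.3856 195.7796]
 [322.3467 193.3306]]
pos cm [-0.9599 -0.091   0.44  ] rotvec deg [-0.2593 -0.1254  0.022 ] joints [-0.7729  0.3323  2.2397  0.9313  0.4244 -1.6902] t 10.35
pos cm [ 8.4403 -0.0873  0.4605] rotvec deg [-0.2593 -0.1254  0.022 ] joints [-0.7729  0.3323  2.2397  0.9313  0.4244 -1.6902] t 10.35
```

>>> {"method": "arm_command", "body": {
  "deltas": [
    [[1, -0.09, 0.46], [-0.26, -0.1, 0], 6.5],
    [[3, -0.09, 0.46], [-0.26, -0.1, 0], 6.5],
    [[4.5, -0.09, 0.46], [-0.26, -0.1, 0], 6.5],
    [[4.5, -0.09, 0.46], [-0.26, -0.1, 0], 6.5]
  ],
  "force": 40
}}

```text
time: 10.75
ee_pos: [0.4914, -0.2462, 0.1272]
eef_rot: [-0.022, 0.531, 0.038, 0.846]
wrist_force: [-0.1, -0.3, 0.6]
grip_width: 0.761
```

Run:
```python
from dial import *
c=grab("wrist","wrist13"); s=arm.sense(); print(s["time"],s["ee_pos"],s["wrist_force"])
crop(c,130,100,390,350,3,"z_wrist13")
C=np.array([.518,-.2455,.075]); delta(C+.021*AX); print((proj(c,[C,C+.03*AX])-[130,100])*3)
```

```text
10.8 [ 0.4913 -0.2464  0.128 ] [0.9227 0.4691 0.2918]
pos cm [ 3.8369 -0.154   0.0892] rotvec deg [-0.0158 -0.1731 -0.1405] joints [-0.7312  0.4305  2.2336  1.1284  0.3616 -1.8691] t 10.8
[[394.007  365.8145]
 [394.4075 428.2536]]
```

View pics/z_wrist13.png

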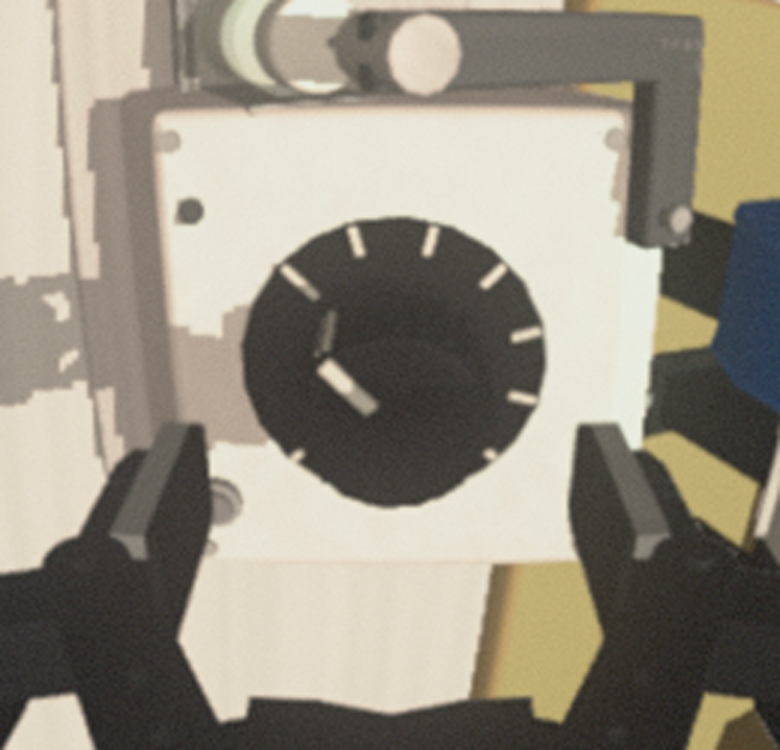

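>>> {"method": "arm_command", "body": {
  "deltas": [
    [[1.5, -0.1, 0.08], [0, -0.1, 0], 6.5],
    [[3, -0.1, 0.08], [0, -0.1, 0], 6.5],
    [[3.75, -0.1, 0.08], [0, -0.1, 0], 6.5],
    [[3.75, -0.1, 0.08], [0, -0.1, 0], 6.5]
  ]
}}

```text
time: 11.2
ee_pos: [0.5083, -0.2451, 0.0943]
eef_rot: [-0.022, 0.53, 0.039, 0.847]
wrist_force: [-0.2, 0.2, -0.3]
grip_width: 0.76
```

Run:
```python
from dial import *
c=grab("wrist","wrist14"); s=arm.sense(); print(s["time"],s["ee_pos"],s["wrist_force"])
crop(c,130,100,390,350,3,"z_wrist14")
C=np.array([.518,-.2455,.075]); delta(C+.021*AX); print((proj(c,[C,C+.03*AX])-[130,100])*3)
```

```text
11.25 [ 0.5082 -0.2453  0.0948] [0.1978 0.1782 0.3748]
pos cm [ 0.1035 -0.1077  0.0125] rotvec deg [-0.0119 -0.0999 -0.1944] joints [-0.7047  0.5112  2.2254  1.335   0.328  -2.0628] t 11.25
[[390.0008 443.7182]
 [390.0224 534.0193]]
```

View pics/z_wrist14.png

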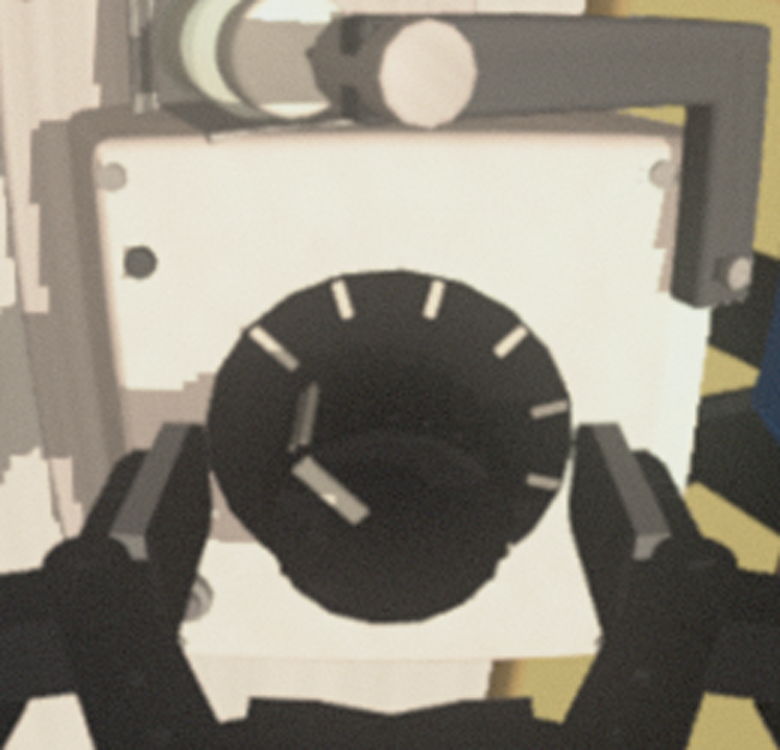

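>>> {"method": "arm_command", "body": {
  "deltas": [
    [[0.05, -0.08, 0], [0, 0, 0], 5.5],
    [[0.05, -0.08, 0], [0, 0, 0], 4.6],
    [[0.05, -0.08, 0], [0, 0, 0], 4.0],
    [[0.05, -0.08, 0], [0, 0, 0], 3.5],
    [[0.05, -0.08, 0], [0, 0, 0], 3.5]
  ],
  "force": 30
}}

```text
time: 11.75
ee_pos: [0.5079, -0.2463, 0.0948]
eef_rot: [-0.023, 0.53, 0.038, 0.847]
wrist_force: [-11.1, -0.9, 13.2]
grip_width: 0.446
```

Run:
```python
from dial import *
c=grab("wrist","wrist15"); s=arm.sense(); print(s["time"],s["ee_pos"],s["wrist_force"],s["torque"],s["grip_width"])
crop(c,130,100,390,350,3,"z_wrist15")
```

```text
11.8 [ 0.5079 -0.2463  0.0948] [-11.7689  -1.2533  12.3989] [-0.1614  1.0456  0.1558] 0.4466483391089848
```

View pics/z_wrist15.png

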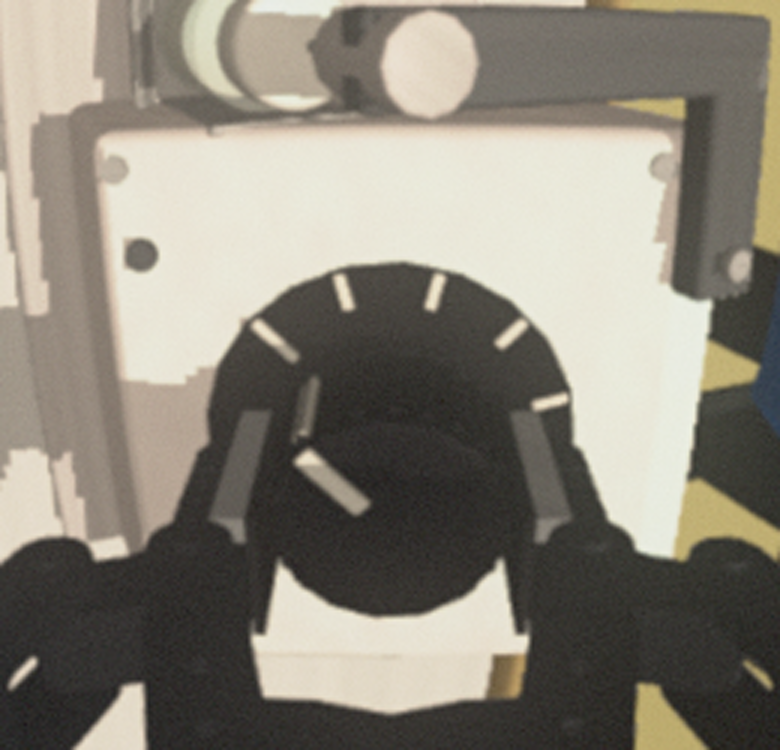

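>>> {"method": "arm_command", "body": {
  "deltas": [
    [[-0.1, 0, -0.05], [0, 0, 0], 3.5],
    [[-0.1, 0, -0.05], [0, 0, 0], 3.5]
  ]
}}

```text
time: 12.0
ee_pos: [0.5074, -0.2463, 0.0956]
eef_rot: [-0.023, 0.53, 0.039, 0.847]
wrist_force: [7.3, 1.4, -8.3]
grip_width: 0.444
```

>>> {"method": "arm_command", "body": {
  "deltas": [
    [[0.03, 0, 0], [7, 0, 0], 3.5],
    [[0.03, 0, 0], [14, 0, 0], 3.5],
    [[0.03, 0, 0], [21, 0, 0], 3.5],
    [[0.03, 0, 0], [28, 0, 0], 3.5],
    [[0.03, 0, 0], [35, 0, 0], 3.5]
  ]
}}

```text
time: 12.5
ee_pos: [0.5067, -0.246, 0.0952]
eef_rot: [0.235, 0.517, -0.124, 0.813]
wrist_force: [-6.3, 0.7, 0.9]
grip_width: 0.442
```

Run:
```python
from dial import *
c=grab("wrist","wrist16"); s=arm.sense(); print(s["time"],s["ee_pos"],s["wrist_force"],s["torque"],s["grip_width"]); T=R.from_quat(s["eef_rot"]); print("F tool",T.inv().apply(s["wrist_force"]),T.inv().apply(s["torque"]))
crop(c,130,100,390,350,3,"z_wrist16")
C=np.array([.518,-.2455,.075]); delta(C+.021*AX)
```

```text
12.55 [ 0.5067 -0.246   0.0952] [-6.1104  1.056   0.6717] [0.0877 1.0715 0.0337] 0.44124481212202465
F tool [-3.2122 -1.6864 -5.0736] [ 0.0523  0.9635 -0.4753]
pos cm [0.2048 0.036  0.1347] rotvec deg [-35.794   -0.1864  -0.14  ] joints [-0.7077  0.5097  2.2265  1.3307  0.3288 -1.4368] t 12.55
```

View pics/z_wrist16.png

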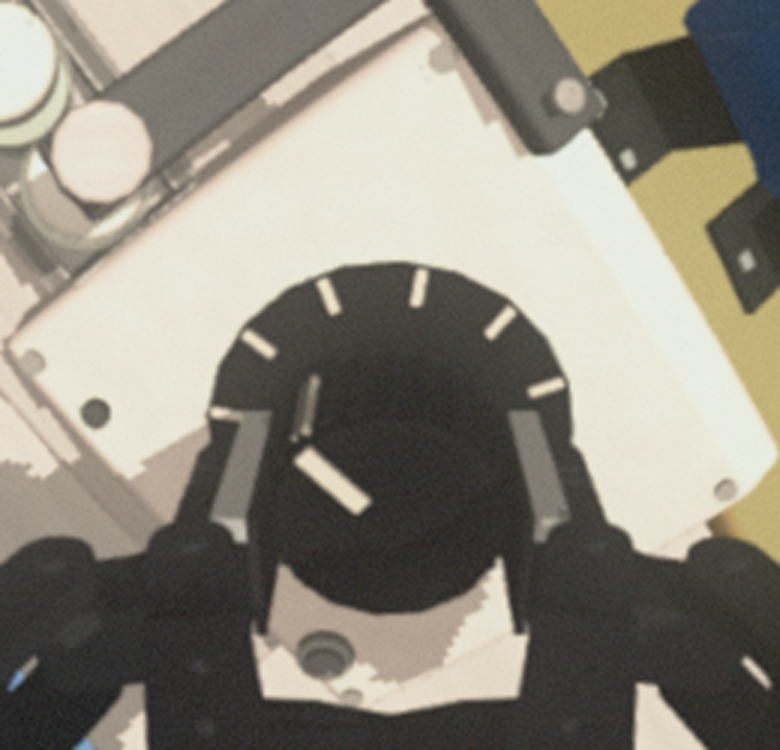

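>>> {"method": "arm_command", "body": {
  "deltas": [
    [[0, 0, 0], [8, 0, 0], 3.5],
    [[0, 0, 0], [16, 0, 0], 3.5],
    [[0, 0, 0], [24, 0, 0], 3.5],
    [[0, 0, 0], [32, 0, 0], 3.5],
    [[0, 0, 0], [40, 0, 0], 3.5]
  ]
}}

```text
time: 13.05
ee_pos: [0.5061, -0.2452, 0.0949]
eef_rot: [0.504, 0.442, -0.296, 0.68]
wrist_force: [-2.4, 4.0, -1.9]
grip_width: 0.446
```

>>> {"method": "arm_command", "body": {
  "deltas": [
    [[0, 0, 0], [8, 0, 0], 3.5],
    [[0, 0, 0], [16, 0, 0], 3.5],
    [[0, 0, 0], [24, 0, 0], 3.5],
    [[0, 0, 0], [32, 0, 0], 3.5],
    [[0, 0, 0], [40, 0, 0], 3.5]
  ]
}}

```text
time: 13.55
ee_pos: [0.5061, -0.2443, 0.095]
eef_rot: [0.708, 0.314, -0.43, 0.464]
wrist_force: [2.9, 7.1, -2.4]
grip_width: 0.445
```

Run:
```python
from dial import *
s=arm.sense(); print(s["time"],s["ee_pos"],s["wrist_force"],s["torque"],s["grip_width"]); T=R.from_quat(s["eef_rot"]); print("F tool",T.inv().apply(s["wrist_force"]),T.inv().apply(s["torque"]))
C=np.array([.518,-.2455,.075]); delta(C+.021*AX)
```

```text
13.55 [ 0.5061 -0.2443  0.095 ] [ 2.9188  7.1332 -2.4463] [ 0.9935 -0.2395  0.4752] 0.4453508127617207
F tool [ 3.7857 -1.1433 -7.0531] [-0.008   1.1111 -0.1885]
pos cm [0.211  0.2661 0.1234] rotvec deg [-116.4332   -0.4741   -0.0759] joints [-0.7073  0.5094  2.2281  1.329   0.331  -0.0278] t 13.55
```

Forces stay small; 33.6° remain.

>>> {"method": "arm_command", "body": {
  "deltas": [
    [[0, 0, 0], [8, 0, 0], 3.5],
    [[0, 0, 0], [16, 0, 0], 3.5],
    [[0, 0, 0], [24, 0, 0], 3.5],
    [[0, 0, 0], [31, 0, 0], 3.5],
    [[0, 0, 0], [33.6, 0, 0], 3.5],
    [[0, 0, 0], [33.6, 0, 0], 3.5]
  ]
}}

```text
time: 14.15
ee_pos: [0.5065, -0.2436, 0.0953]
eef_rot: [0.812, 0.176, -0.502, 0.239]
wrist_force: [7.5, 4.5, -3.0]
grip_width: 0.441
```

Run:
```python
from dial import *
c=grab("wrist","wrist17")
s=arm.sense(); print(s["time"],s["ee_pos"],s["wrist_force"],s["torque"],s["grip_width"]); T=R.from_quat(s["eef_rot"]); print("F tool",T.inv().apply(s["wrist_force"]),T.inv().apply(s["torque"]))
crop(c,130,100,390,350,3,"z_wrist17")
C=np.array([.518,-.2455,.075]); delta(C+.021*AX)
```

```text
14.2 [ 0.5065 -0.2436  0.0953] [ 6.6512  4.7487 -4.9285] [ 0.6454 -0.6746  0.3497] 0.43920070474995027
F tool [ 7.5405 -1.4499 -5.6673] [-0.0657  0.9693 -0.2235]
pos cm [0.2123 0.3183 0.0381] rotvec deg [-150.0423   -0.63     -0.0255] joints [-0.7067  0.5092  2.2279  1.3286  0.3326  0.5598] t 14.2
```

View pics/z_wrist17.png

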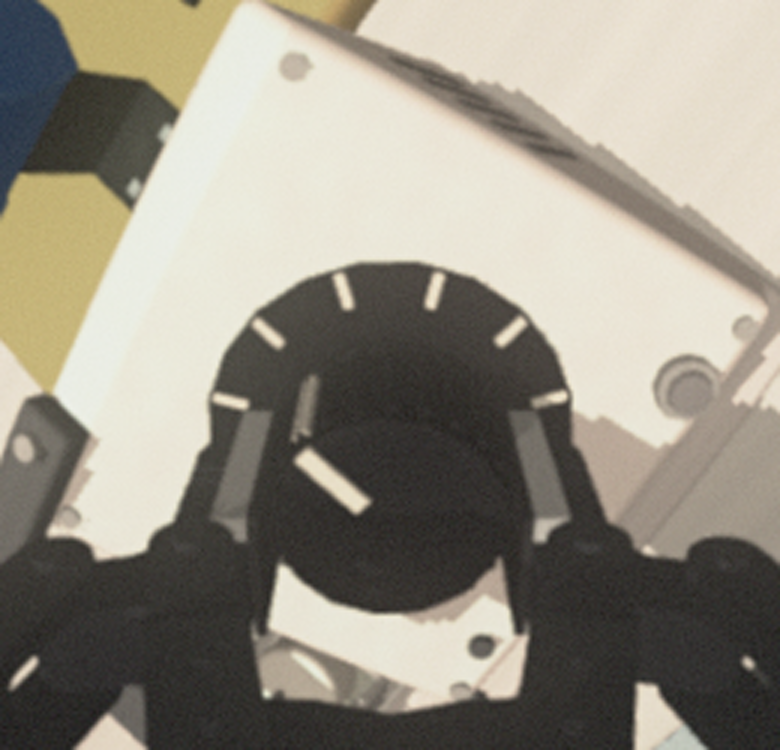

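>>> {"method": "arm_command", "body": {
  "deltas": [
    [[0, 0, 0], [0, 0, 0], 4.5],
    [[0, 0, 0], [0, 0, 0], 5.5],
    [[0, 0, 0], [0, 0, 0], 6.0],
    [[0, 0, 0], [0, 0, 0], 6.0],
    [[-1, 0, 0], [0, 0, 0], 6.0],
    [[-3, 0, 0], [0, 0, 0], 6.0],
    [[-6, 0, 0], [0, 0, 0], 6.0],
    [[-9, 0, 0], [0, 0, 0], 6.0],
    [[-10, 0, 0], [0, 0, 0], 6.0],
    [[-10, 0, 0], [0, 0, 0], 6.0]
  ]
}}

```text
time: 15.2
ee_pos: [0.4632, -0.2489, 0.1868]
eef_rot: [0.813, 0.175, -0.501, 0.24]
wrist_force: [-0.4, 0.4, 0.4]
grip_width: 0.703
```

Run:
```python
from dial import *
c=grab("wrist","wrist18");a=grab("scene","scene18");b=grab("side","side18")
s=arm.sense(); print(s["time"],s["ee_pos"],s["wrist_force"])
crop(c,130,60,390,310,3,"z_wrist18");crop(a,253,170,343,240,8,"z_scene18");crop(b,190,140,310,280,5,"z_side18")
```

```text
15.35 [ 0.4632 -0.2481  0.1847] [-0.7022 -0.3869  0.3937]
```

View pics/z_wrist18.png

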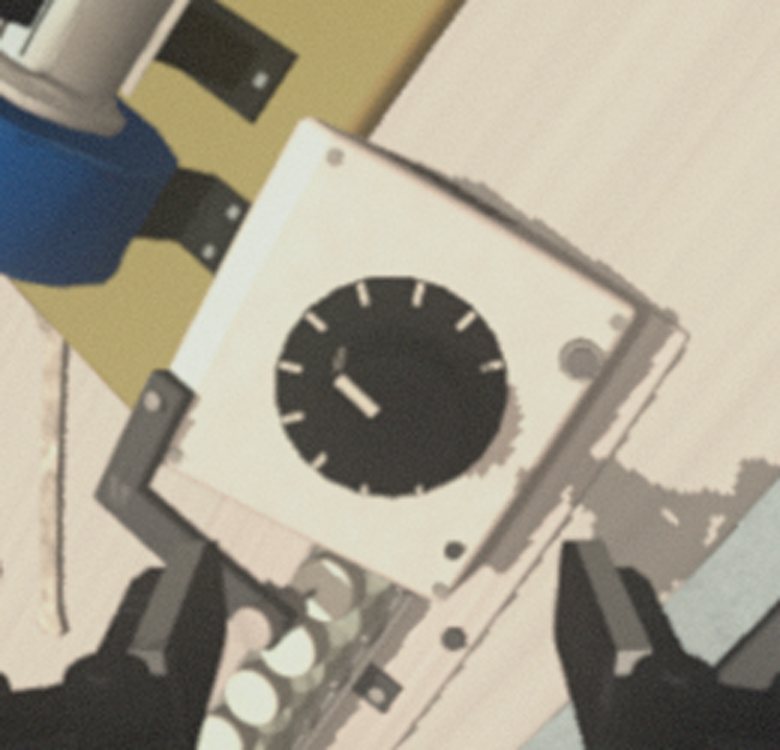

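View pics/z_scene18.png

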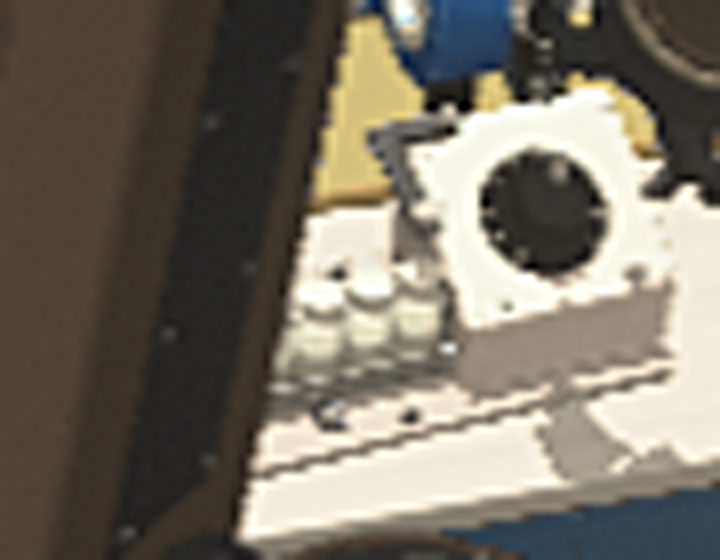

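View pics/z_side18.png

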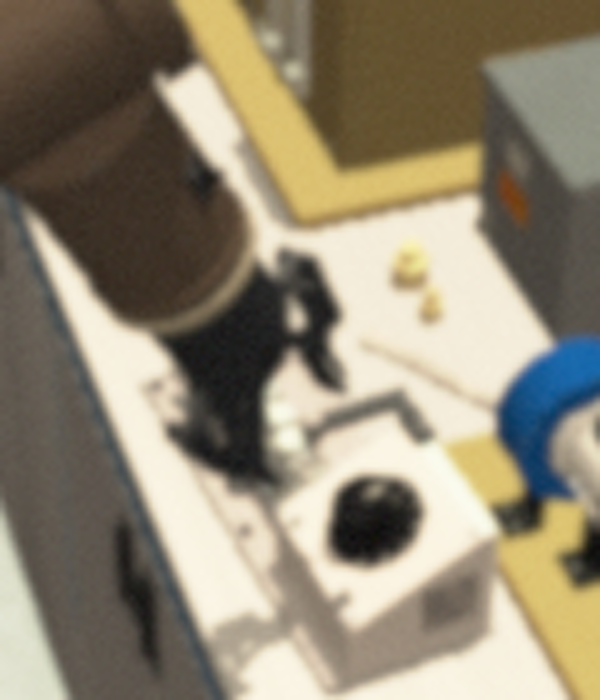

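Run:
```python
from dial import *
c=load("wrist18"); W=lambda x,y:np.array((130+x/3,60+y/3))
y=np.array([-np.sin(th),np.cos(th),0]); u=np.array([0.8955,0.079,0.438])
C=np.array([.518,-.2455,.075]); top=C+.03*AX
for n,p,Q in [("ptr out",(337,377),top),("ptr in",(376,414),top),("t5",(310,316),C),("t0",(420,494),C),("t4",(282,365),C)]:
    o,d=ray(c,W(*p)); P=o+d*(AX@(Q-o))/(AX@d); v=P-Q; print(n,"r",np.linalg.norm(v),"ang",np.degrees(np.arctan2(v@u,v@-y)))
s=arm.sense();T=R.from_quat(s["eef_rot"]); print(T.inv().apply([.03,-.17,.08])*100)
```

```text
ptr out r 0.017572934416995672 ang 86.08704479164525
ptr in r 0.00447673486252915 ang 125.77221441087183
t5 r 0.030556250234874616 ang 82.03955384104826
t0 r 0.038916674337030804 ang -137.35454043293404
t4 r 0.033039004937976145 ang 113.2177997174018
[-6.6889 17.2677  4.3686]
```

>>> {"method": "arm_command", "body": {
  "deltas": [
    [[-3, 2, 0.5], [0, 0, 0], 6.0],
    [[-5, 6, 1.5], [0, 0, 0], 6.0],
    [[-6.7, 10, 2.5], [0, 0, 0], 6.0],
    [[-6.7, 14, 3.5], [0, 0, 0], 6.0],
    [[-6.7, 17.3, 4.4], [0, 0, 0], 6.0],
    [[-6.7, 17.3, 4.4], [0, 0, 0], 6.0],
    [[-6.7, 17.3, 4.4], [0, 0, 0], 6.0],
    [[-6.7, 17.3, 4.4], [0, 0, 0], 6.0]
  ]
}}

```text
time: 16.15
ee_pos: [0.4929, -0.4173, 0.2635]
eef_rot: [0.812, 0.177, -0.502, 0.238]
wrist_force: [-0.5, 0.3, 0.2]
grip_width: 0.702
```

Run:
```python
from dial import *
c=grab("wrist","wrist19");a=grab("scene","scene19");b=grab("side","side19")
s=arm.sense(); print(s["time"],s["ee_pos"],s["wrist_force"],s["dq"])
crop(a,180,170,420,270,3,"z_scene19");crop(a,253,175,343,245,8,"z_scene19b");crop(b,180,110,310,290,4,"z_side19")
```

```text
16.3 [ 0.493  -0.4175  0.2644] [-0.3123  0.086  -0.7267] [-0.0014 -0.0047 -0.0085 -0.0017  0.0032  0.0023]
```

View pics/z_scene19.png

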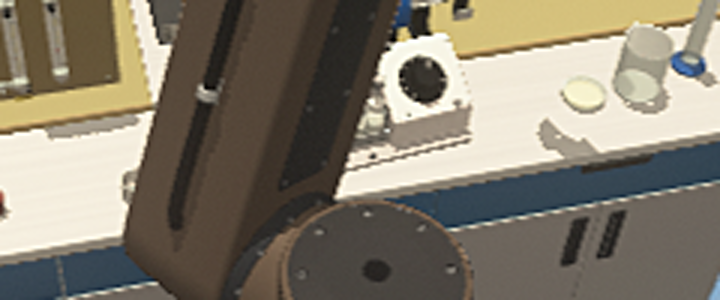

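View pics/z_scene19b.png

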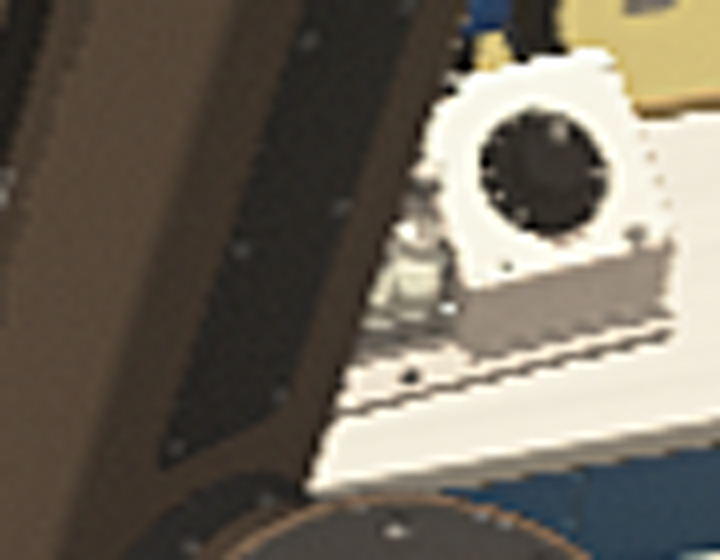

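View pics/z_side19.png

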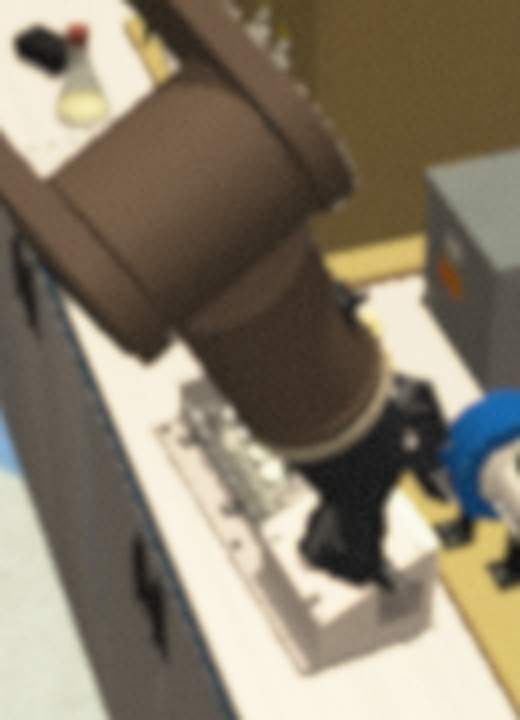

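View pics/wrist19.png

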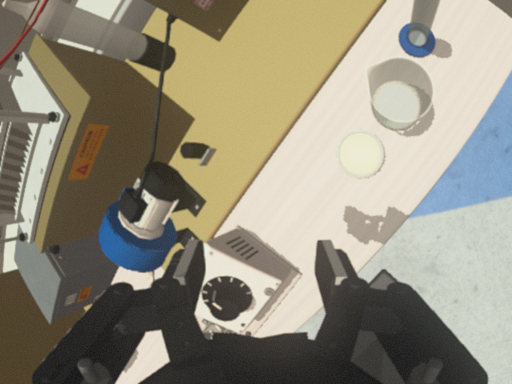

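Run:
```python
from bench import order
print(order.close_job())
```

```text
the job is handed in; nothing more can be done
None
```

I loaded the loose vial as the fifth in the lane and set the dial to five. I handed the job in at about 16.3 s of the 58 s allowed.

- **Vial:** I held it just above the others, pushed the follower back about 3 cm and lowered it until it met the lane floor. The wrist force peaked at about 32 N there. I then released it, and the pictures straight after showed five upright vials in a row with the follower closed on the fifth. The vial leaned about 3° in the grip, so I tilted the tool to bring it upright before lowering.
- **Dial:** It stood at zero, on its stop, and I turned it 150° clockwise. After release the pointer line measured 74.7° against 75° for the fifth tick. Measured by its outer end alone, the pointer came out at 86° and the fifth tick at 82°, because my estimate of the dial centre was a few millimetres off. Both still point to five.
- **Last checks:** The arm was clear of everything, with wrist force at noise level. It blocked part of the lane in the last pictures, so the full view of all five vials dates from before the dial was turned; nothing touched the lane after that. I saw no disturbed items in the pictures, but I did not re-measure the bystanders' positions.

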